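# Pump the weight carrier up to the pointer

## Robot

A 7-joint arm with a two-finger parallel gripper is mounted at the origin on a cart in front of the work surface, level with it; the furniture and walls round the work are solid. World frame = base frame: x ahead of the robot, y to its left, z up, the work surface at z = 0. Lengths are in m, angles in rad, forces in N, time in s.
With the tool pointing down it reaches from about 0.4 to 0.85 m from the base axis. Payload 10.4 kg.
Tool frame: the origin (TCP) lies midway between the tips of the shut fingers; the grasp point (between the pads) lies 19 mm behind it (ctrl.pinch_z is the distance from the TCP to the grasp point, in m); z points along the fingers, x is the direction in which the jaws open and shut, and the axes are right-handed (so a half turn about z gives the same grasp; the last joint's range is limited). The gripper opens to 85 mm and grips with 20 to 120 N. Pads are 22 mm wide; open, the fingers measure 114 mm over their backs; the gripper's body (76 mm by 85 mm) begins 54 mm behind the grasp point. The pads swing forward as they close: fully open they stand 13 mm farther back than shut.
Start: joints at [-0.023, 0.332, -0.065, 1.46, 0.022, 1.35, -0.088], TCP at [0.625, 0, 0.231] pointing down, gripper open.
Joint ranges: [-2.6, 2.6], [-0.5, 2.12], [-1.47, 1.34], [0.16, 2.42], [-1.27, 4.41], [0.06, 2.06], [-2.6, 2.6]. Speed limits (rad/s): [2.22, 2.22, 2.79, 2.79, 3.14, 3.14, 3.14].

## Interface

Orientations are given as a rotation vector (axis times angle).
In Python, from station import ctrl gives the robot as it stands.
- The arm moves only by the tool servo_tool, never from a script. Its argument "rows" is a list of rows, each an object with "gripper": the finger opening in m, from 0 to 0.0854; "slide": the shift along the tool's x, y, z in m, a list of three; "dr": the turn, a rotation vector about the tool's x, y, z in degrees, a list of three. In form: [{"gripper": gripper, "slide": [x, y, z], "dr": [rx, ry, rz]}, ...]. A call has 1 to 5 rows; each row is the pose to reach, as a shift and turn from the pose commanded when the call began, along the tool's axes at that moment; what a row does not reach only later rows make up. A row lasts 1/10 s, in which the tool goes at most 50 mm and 8.59 degrees, less where a joint would pass 70% of its speed; a pose out of reach is approached as far as the arm can. A call with a gripper value outside its range is refused whole. The fingers move at their own pace and stop on an object; "squeeze" is the grip in N (left out, the last holds). Time passes only in rows, so rows that repeat a pose let the fingers close. It gives the time, the measured TCP pose, the force and the opening at its end, in the units of the state.
- ctrl.get_obs(): the state, without advancing time (a new reading comes with each control period).
- ctrl.capture(name): name is "scene" or "side" or "wrist"; returns the picture (384x512x3 uint8, red, green, blue); there is no depth.
- ctrl.camera_params(name): a dict with "fx", "fy", "cx", "cy" (pixels), "rvec" (rotation vector, rad) and "tvec" (3), from world to camera coordinates, as OpenCV has them. Camera axes: x right, y down, z forward; pixel columns grow to the right and rows downward; lengths in m; the calibration is good to about 2 mm. A picture is of the moment at which its call begins: read the wrist's pose just before it. camera_params takes no time and is no camera call; for the wrist camera it gives the pose at the moment of the call.
- ctrl.sign_off(): hands the job in, once; it reports no verdict.
The state is a dict: "time": time; "joints": joint angles; "qvel": joint speeds; "joint_efforts": joint torques, N m; "eef_pos": TCP position; "ee_rot": TCP orientation; "contact_force": force on the tool from outside, world axes, zero at the start; "moment": the same for the moment, N m; "finger_gap": opening from 0.0 (shut) to 1.0 (fully open).
Only numpy, scipy, OpenCV 4.12 (cv2) and the standard library are available. Lean on these libraries where they do the work, as an engineer would, in place of code of your own. Each camera call takes 0.05 s, during which the arm holds its last target.

## Task

On the hand pump that lifts the stack of weight plates, close the relief valve by pushing its handle round until it meets its stop. Then pump the sprung lever with full strokes, down to the bottom and all the way back up, until the top edge of the weight carrier's rim is level with the pointer beside it; make the last stroke gently and only as long as needed, since the carrier will not come down again. Let the lever return to the top at the end, and do not touch the weights, the carrier or the pointer, or disturb the things standing round.

Things in the scene. Friction and masses are not known exactly. Their poses are not given: they have to be found in the camera images.
- valve (a joint): relief valve handle at the pump's right front corner: 80 mm bar on an upright spindle, upright grey knob at its end. Rad: 0 = open, bar points to the pump's right (its -y); grows clockwise seen from above; 1.5 = closed at its stop, bar points to the pump's front, alongside the lever. Starts at 0 to 0.25. Needs about 3 N at the knob, stays where left. Until it is closed the pump lifts nothing
- valve_knob (a point): middle of the upright grey knob of the valve handle, a round post 22 mm across and 52 mm tall (24 mm of it above, 28 mm below this point); 80 mm from the spindle's axis, 118 mm above the bench
- valve_axis (a point): point on the upright axis of the valve spindle, at the height of the knob's middle. Fixed to the pump; axes are the pump's: x from its front (lever end) to its back, y to its left, z up
- lever (a joint): pump lever, a steel tube that points to the pump's front; angle in rad: 0 = up at rest (it rises 0.35 rad above level towards its end), 0.6 = pressed right down to its stop (0.25 rad below level). A spring brings it back to 0 when let go, in about half a second; pressing takes about 3 to 12 N at the grip
- lever_grip (a point): centre of the grey cross grip at the end of the lever, a round bar 24 mm thick and 96 mm long across the lever; 190 mm from the pivot, about 180 mm above the bench at rest, 68 mm when pressed down
- lever_pivot (a point): pivot of the lever, 115 mm above the bench; fixed to the pump, axes are the pump's: x from its front (lever end) to its back, y to its left (the lever turns about y), z up. The pump is fixed; base plate 240x260x24 mm, lifting block behind the pivot 114 mm high, pointer post 260 mm high 25 mm behind and 75 mm left of the pivot
- ram (a joint): m by which ram, carrier and weights are raised, 0 to 0.1; starts at 0 to 0.008. Only down strokes raise it, 43 mm per rad of lever once it bites; it then stays. The first stroke bites at 0.2 to 0.45 rad; after a full stroke (over 0.5) and full return (under 0.08) the next bites at 0.05 to 0.14 rad and gains 20 mm if full; after a short stroke the next bites where that one ended
- carrier_rim (a point): on the ram's axis, at the height of the top edge of the carrier's round rim (dark steel disc, 116 mm across, rim 8 mm high, under two steel slotted weight plates of 107 and 90 mm); the ram's axis is 70 mm behind the lever's pivot
- pointer_tip (a point): tip of the thin horizontal brass pointer (5 mm thick, this point on its middle line) on a collar on the post to the left of the carrier; ends 2 mm from the carrier's rim; 60 to 85 mm above the rim's height at ram = 0, that is, ram must reach 0.060 to 0.085, three full strokes and part of a fourth or fifth
- oil_bottle: bystander: oil bottle, 65 mm across, 170 mm tall, left of the pump; origin at the centre of its foot
- test_gauge: bystander: round pressure gauge lying face up, 105x68x32 mm, on the right in front of the pump; origin under its middle
- loose_weight: bystander: slotted weight plate, 73 mm across, 11 mm thick, on the left in front of the pump; origin at the centre of its underside
- tape_roll: bystander: roll of tape, 55 mm across, 19 mm tall, on the left in front of the pump, beside the oil bottle; origin at the centre of its underside

How it is judged:
By the outcome, as a careful person would: the job done as asked, in the order asked, and still so for the second after the job is handed in, with the robot touching nothing.
It also fails if it takes over 72 s, if anything falls off the work surface, if the arm or the gripper's body presses on something with over 40 N, if the wrist force passes 120 N, or if a joint passes its speed limit or range.

## Working session

There is one attempt and no reset: what is moved stays moved. The work goes in short steps, Python scripts to look and compute and a tool call to move; the robot and the scene stay as the last step left them, time stands still between calls to the robot, and variables do not carry over. Pictures are saved under pics/ and viewed, and the job is handed in when it is done.

Besides the shell and the picture viewer there is one more tool, called after "Emit:" in YAML: its name, and indented under it one key for each argument. servo_tool: Moves the arm, as the interface text tells. Its arguments: {"type":"object","properties":{"rows":{"type":"array","items":{"type":"object","properties":{"gripper":{"type":"number"},"slide":{"type":"array","items":{"type":"number"}},"dr":{"type":"array","items":{"type":"number"}}}}},"squeeze":{"type":"number"}},"required":["rows"]}

```bash
ls; mkdir -p pics; python3 - <<'E'
from station import ctrl
import cv2
for n in ["scene","side","wrist"]:
    p=ctrl.camera_params(n); print(n,p)
    im=ctrl.capture(n); cv2.imwrite(f"pics/{n}0.png",im[:,:,::-1])
print(ctrl.get_obs())
E
```

```text
pics
scene {'fx': 482.37015987895546, 'fy': 482.37015987895546, 'cx': 263.0944824552447, 'cy': 187.77104446646476, 'rvec': array([ 0.97464444, -2.23769765,  1.2286241 ]), 'tvec': array([0.39102028, 0.31737342, 1.08428625])}
side {'fx': 352.2443359614567, 'fy': 352.2443359614567, 'cx': 252.58323193723317, 'cy': 193.38789678287057, 'rvec': array([ 0.03518724,  2.84155089, -1.32386112]), 'tvec': array([0.56227597, 0.05207616, 0.97308201])}
wrist {'fx': 271.7928887848523, 'fy': 271.7928887848523, 'cx': 256.2190640369889, 'cy': 188.92729238842696, 'rvec': array([-2.81232253e+00, -1.38334442e-04,  2.63563903e-03]), 'tvec': array([-0.62492064, -0.04170106,  0.38396279])}
{'time': 0.15, 'joints': array([-0.02266121,  0.3327478 , -0.06471808,  1.46073638,  0.0216346 ,
        1.34991091, -0.08848928]), 'qvel': array([-7.92833669e-04, -1.36847510e-03, -3.75458023e-04, -5.35635505e-04,
       -9.74488989e-05, -3.57399885e-04, -9.58819608e-04]), 'joint_efforts': array([ 1.13752249e-03, -6.25829744e+01,  4.95374459e-02, -3.91853535e+01,
        1.63436425e-02,  7.44175835e-03, -2.63868424e-05]), 'eef_pos': array([6.24716634e-01, 3.74563919e-05, 2.30691323e-01]), 'ee_rot': array([ 3.14151710e+00,  1.77932673e-04, -1.73299687e-03]), 'contact_force': array([0.2576099 , 0.26063465, 0.6230732 ]), 'moment': array([-0.04342472, -0.02472816,  0.00071052]), 'finger_gap': 1.0003839852299599}
```

View pics/scene0.png

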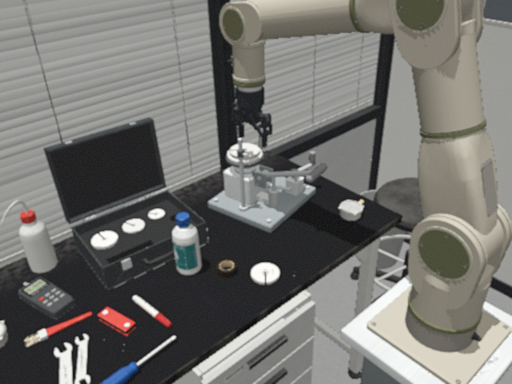

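View pics/side0.png

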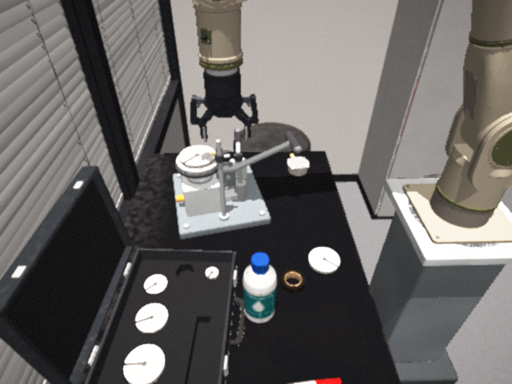

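View pics/wrist0.png

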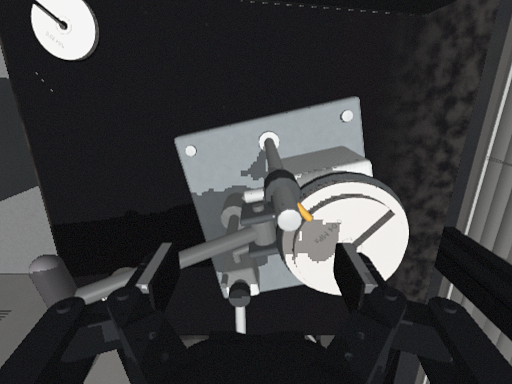

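```bash
python3 - <<'E'
import cv2
def crop(n,x0,y0,x1,y1,o):
    im=cv2.imread(f"pics/{n}.png")[y0:y1,x0:x1]
    s=min(800/(x1-x0),600/(y1-y0)); cv2.imwrite(f"pics/{o}.png",cv2.resize(im,None,fx=s,fy=s,interpolation=cv2.INTER_CUBIC)); print(s)
crop("scene0",200,120,380,255,"scene0c")
crop("side0",150,110,350,260,"side0c")
crop("wrist0",20,80,420,380,"wrist0c")
E
```

```text
4.444444444444445
4.0
2.0
```

View pics/scene0c.png

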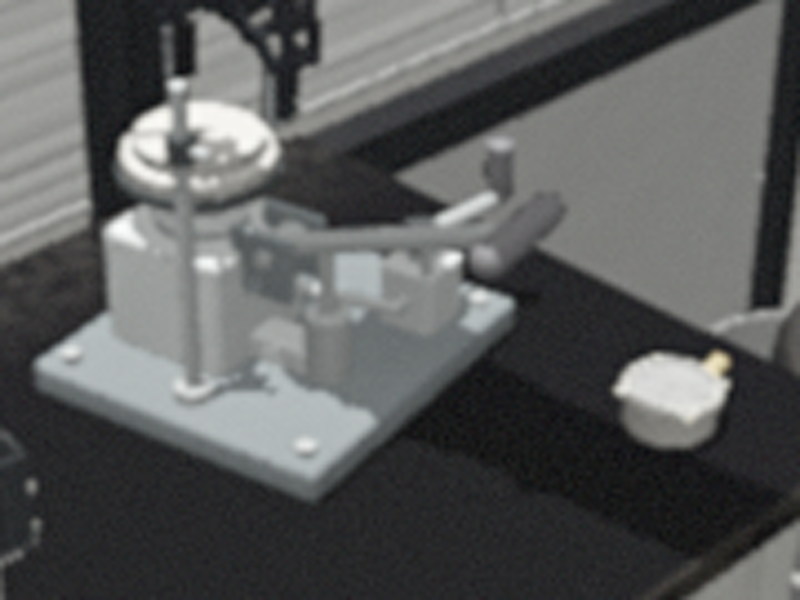

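View pics/side0c.png

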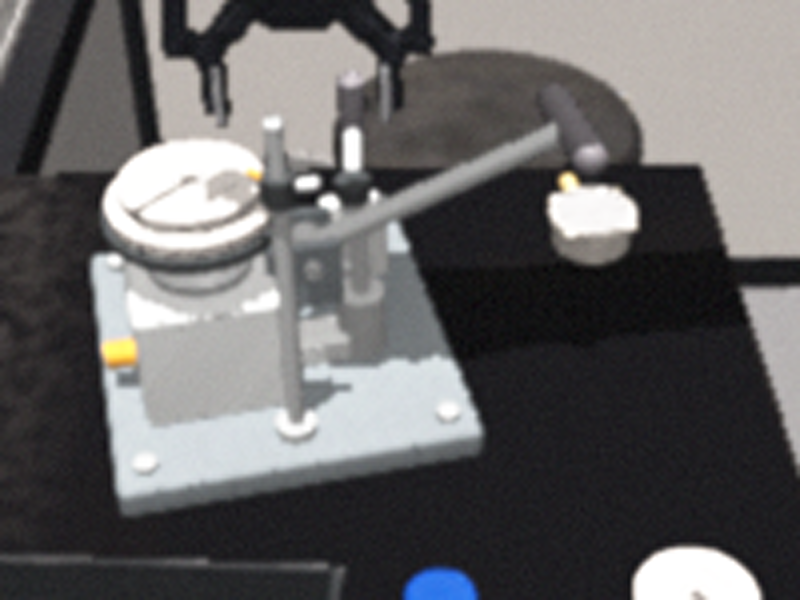

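View pics/wrist0c.png

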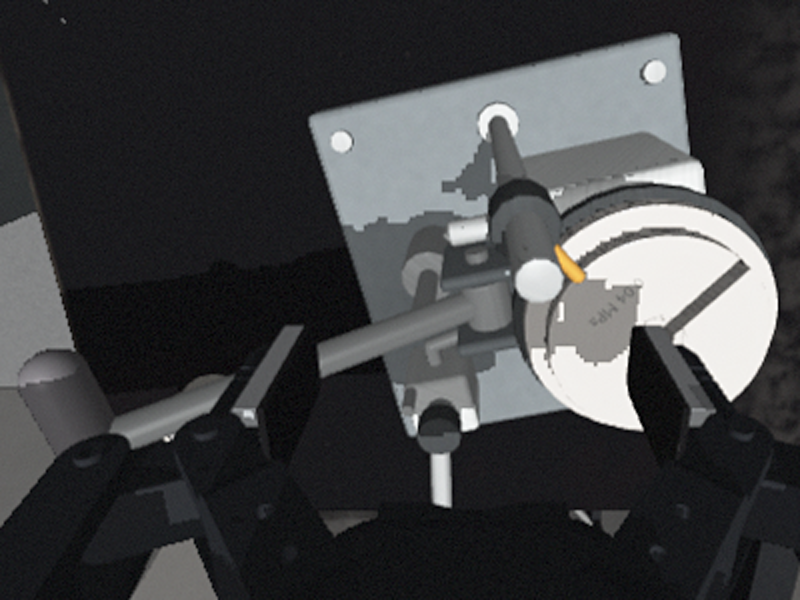

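```bash
cat > h.py <<'E'
import numpy as np, cv2
from scipy.optimize import least_squares
from scipy.spatial.transform import Rotation as R
def proj(p,P):
    return cv2.projectPoints(np.array(P,float).reshape(-1,3),p['rvec'],p['tvec'],np.array([[p['fx'],0,p['cx']],[0,p['fy'],p['cy']],[0,0,1.]]),None)[0].reshape(-1,2)
def pw(x,y,yaw,P):  # pump (pivot-origin xy, abs z)->world
    P=np.array(P,float).reshape(-1,3); c,s=np.cos(yaw),np.sin(yaw)
    return np.c_[x+c*P[:,0]-s*P[:,1], y+s*P[:,0]+c*P[:,1], P[:,2]]
def ray(p,uv):
    Rm=cv2.Rodrigues(p['rvec'])[0]; C=-Rm.T@p['tvec']
    d=Rm.T@np.array([(uv[0]-p['cx'])/p['fx'],(uv[1]-p['cy'])/p['fy'],1]); return C,d
def at_z(p,uv,z):
    C,d=ray(p,uv); return C+d*(z-C[2])/d[2]
def tri(obs):
    A=0;b=0
    for p,uv in obs:
        C,d=ray(p,uv); d=d/np.linalg.norm(d); M=np.eye(3)-np.outer(d,d); A=A+M; b=b+M@C
    return np.linalg.solve(A,b)
E
cat > fit.py <<'E'
from h import *; import pickle
from station import ctrl
cp={n:ctrl.camera_params(n) for n in ["scene","side","wrist"]}
pickle.dump(cp,open("cp0.pkl","wb"))
obs=[]
def a(f,**k):
    for n,uv in k.items(): obs.append((f,n,uv))
a(lambda q:(.025,.075,.26),wrist=(289.5,219.5),scene=(239.8,139.1),side=(218.2,140.5))
a(lambda q:(.025,.075,.026),wrist=(268.5,141),scene=(242.75,207.75),side=(224,216.2))
a(lambda q:(-.1785,.048,.180),wrist=(45,262.5),scene=(309.8,179.6),side=(298,150))
a(lambda q:(-.1785,-.048,.180),scene=(324.9,165.5),side=(287.5,133.2))
a(lambda q:(q[3]-.12,q[4]+.13,.024),wrist=(175,138.5),scene=(270.9,229.6),side=(270,218.7))
a(lambda q:(q[3]+.12,q[4]+.13,.024),wrist=(359.5,98),scene=(208.5,203.2),side=(180.75,233.5))
a(lambda q:(q[3]-.12,q[4]-.13,.024),scene=(315.7,188))
a(lambda q:(q[3]+.12,q[4]-.13,.024),side=(173,174.5))
def res(q):
    return np.concatenate([proj(cp[n],pw(q[0],q[1],q[2],f(q)))[0]-uv for f,n,uv in obs])
r=least_squares(res,[.65,-.05,0.2,0,0],loss='soft_l1')
print(r.x); 
for (f,n,uv),e in zip(obs,res(r.x).reshape(-1,2)): print(n,uv,e.round(1))
np.save("pump.npy",r.x)
# knob
print("knob top",tri([(cp['scene'],(312.5,153)),(cp['side'],(237.2,129.5))]))
print("grip",pw(*r.x[:3],[(-.1785,0,.18),(-.1785,.048,.18),(-.1785,-.048,.18),(-.184,0,.068)]))
E
python3 fit.py
```

```text
[ 0.63294169 -0.04950604  0.22168719  0.02393667 -0.02572119]
wrist (289.5, 219.5) [-0.5  1.4]
scene (239.8, 139.1) [-0.9 -0.7]
side (218.2, 140.5) [-1.4 -0.4]
wrist (268.5, 141) [-0.   0.7]
scene (242.75, 207.75) [-0.4  0.4]
side (224, 216.2) [-1.1  0.9]
wrist (45, 262.5) [-1.3 -6. ]
scene (309.8, 179.6) [-3.2  0.1]
side (298, 150) [-0.5  1.5]
scene (324.9, 165.5) [-1.  -0.4]
side (287.5, 133.2) [-1.9 -0.6]
wrist (175, 138.5) [-3.2  1.4]
scene (270.9, 229.6) [-0.9 -2.8]
side (270, 218.7) [ 0.4 -1.4]
wrist (359.5, 98) [-0.9 -1.4]
scene (208.5, 203.2) [-2.3 -2. ]
side (180.75, 233.5) [-2.5  0.2]
scene (315.7, 188) [-0.4 -1.3]
side (173, 174.5) [-2.  -1.2]
knob top [ 0.60252382 -0.23572617  0.13267077]
grip [[ 0.45880997 -0.08875388  0.18      ]
 [ 0.44825593 -0.04192854  0.18      ]
 [ 0.46936401 -0.13557922  0.18      ]
 [ 0.45344456 -0.0899632   0.068     ]]
```

Emit:
servo_tool:
  rows:
    - {"gripper": 0.0, "slide": [0, 0, -0.04], "dr": [0, 0, 0]}
    - {"gripper": 0.0, "slide": [-0.02, 0.04, -0.05], "dr": [0, 0, 0]}
    - {"gripper": 0.0, "slide": [-0.02, 0.08, -0.05], "dr": [0, 0, 0]}
    - {"gripper": 0.0, "slide": [-0.02, 0.12, -0.05], "dr": [0, 0, 0]}
    - {"gripper": 0.0, "slide": [-0.02, 0.12, -0.05], "dr": [0, 0, 0]}
  squeeze: 60

```text
time: 0.65
eef_pos: [0.6038, -0.1274, 0.2811]
ee_rot: [3.138, -0.014, -0.001]
contact_force: [-0.7, -0.3, 0.6]
finger_gap: 0.145
```

```bash
cat > snap.py <<'E'
import sys,pickle
from h import *
from station import ctrl
tag=sys.argv[1]; names=sys.argv[2:]
for n in names:
    p=ctrl.camera_params(n); im=ctrl.capture(n)
    cv2.imwrite(f"pics/{n}{tag}.png",im[:,:,::-1]); pickle.dump(p,open(f"pics/{n}{tag}.pkl","wb"))
    if n=="wrist": cv2.imwrite(f"pics/{n}{tag}b.png",cv2.resize(im[:,:,::-1],(800,600),interpolation=cv2.INTER_CUBIC))
o=ctrl.get_obs(); print(o['time'],o['eef_pos'].round(4),o['ee_rot'].round(3),o['contact_force'].round(1),round(o['finger_gap'],2))
E
python3 snap.py 1 wrist
```

```text
0.7 [ 0.6043 -0.1236  0.2809] [ 3.14e+00 -9.00e-03 -1.00e-03] [-0.4  0.6 -0.5] 0.06
```

View pics/wrist1b.png

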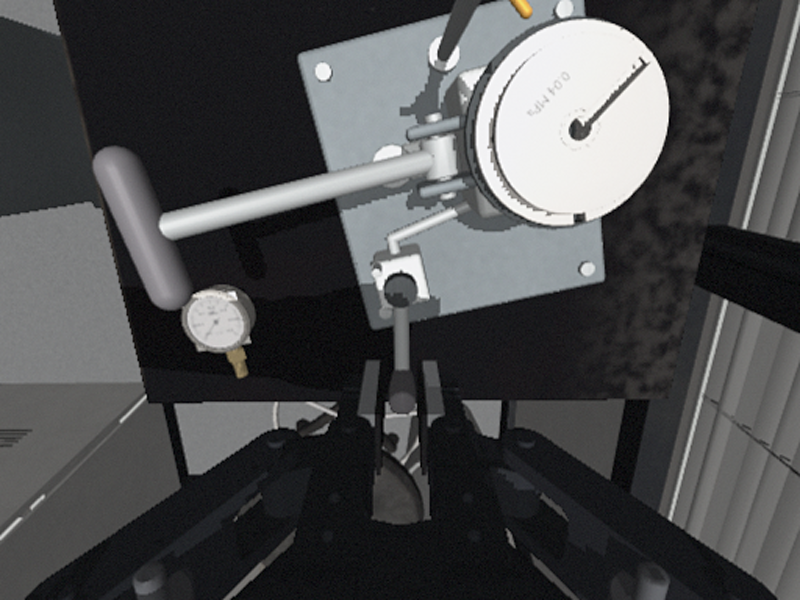

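```bash
python3 - <<'E'
from h import *; import pickle
p=pickle.load(open("pics/wrist1.pkl","rb")); cp=pickle.load(open("cp0.pkl","rb"))
q=np.load("pump.npy")
k=at_z(p,(402/1.5625,401/1.5625),.142); print("knob",k)
print(at_z(cp['scene'],(312.5,153),.142),at_z(cp['side'],(237.2,129.5),.142))
for z in (.1,.12,.13): print("axis",z,at_z(p,(400/1.5625,290/1.5625),z), np.linalg.norm((k-at_z(p,(400/1.5625,290/1.5625),z))[:2]))
for n,P in (("grip",(-.1785,0,.18)),("gripL",(-.1785,.048,.18)),("gripR",(-.1785,-.048,.18)),("post",(.025,.075,.026)),("fl",(q[3]-.12,q[4]+.13,.024)),("br",(q[3]+.12,q[4]-.13,.024))):
    print(n,(proj(p,pw(*q[:3],P))*1.5625).round(0))
print("gauge",at_z(p,(217/1.5625,318/1.5625),.03))
c,s=np.cos(q[2]),np.sin(q[2])
for P in (k,at_z(p,(256,186),.12)):
    d=P[:2]-q[:2]; print("pump frame",[c*d[0]+s*d[1],-s*d[0]+c*d[1]])
E
```

```text
knob [ 0.60466397 -0.22702843  0.142     ]
[ 0.58892282 -0.21989364  0.142     ] [ 0.60233425 -0.22245479  0.142     ]
axis 0.1 [ 0.60375634 -0.15045804  0.1       ] 0.07657576943327427
axis 0.12 [ 0.60386014 -0.1438259   0.12      ] 0.08320640482527139
axis 0.13 [ 0.60391205 -0.14050984  0.13      ] 0.08652185523467522
grip [[151. 235.]]
gripL [[114. 150.]]
gripR [[183. 310.]]
post [[443.  57.]]
fl [[294.  57.]]
br [[606. 283.]]
gauge [ 0.41911138 -0.20171105  0.03      ]
pump frame [np.float64(-0.06661858357066948), np.float64(-0.16696044262919618)]
pump frame [np.float64(-0.04922305399595234), np.float64(-0.08610393048797033)]
```

Emit:
servo_tool:
  rows:
    - {"gripper": 0.0, "slide": [0.02, 0.045, 0], "dr": [0, 0, 0]}
    - {"gripper": 0.0, "slide": [0.045, 0.085, 0.02], "dr": [0, 0, 0]}
    - {"gripper": 0.0, "slide": [0.045, 0.107, 0.06], "dr": [0, 0, 0]}
    - {"gripper": 0.0, "slide": [0.045, 0.107, 0.09], "dr": [0, 0, 0]}
    - {"gripper": 0.0, "slide": [0.045, 0.107, 0.09], "dr": [0, 0, 0]}

```text
time: 1.2
eef_pos: [0.6479, -0.2255, 0.1856]
ee_rot: [-3.138, -0.0, 0.013]
contact_force: [-0.2, 1.6, -0.1]
finger_gap: -0.002
```

```bash
python3 snap.py 2 wrist scene
```

```text
1.3 [ 0.6505 -0.2252  0.1919] [-3.14e+00 -3.00e-03  0.00e+00] [ 0.1 -0.3  1.2] 0.0
```

View pics/wrist2b.png

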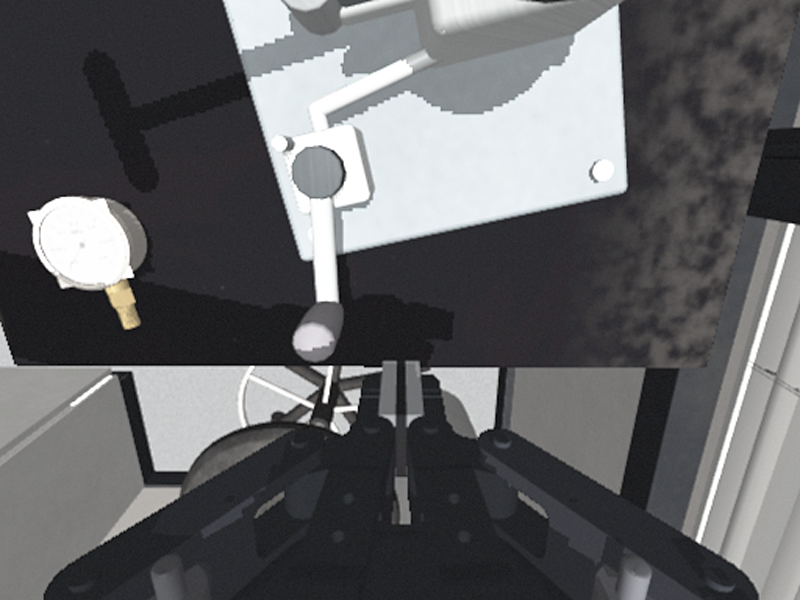

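```bash
python3 - <<'E'
from h import *; import pickle
p=pickle.load(open("pics/wrist2.pkl","rb"))
f=1/1.5625
k=at_z(p,(316*f,339*f),.142); print("knob",k)
for z in (.1,.11,.12): print("axis",z,at_z(p,(317*f,173*f),z), np.linalg.norm((k-at_z(p,(317*f,173*f),z))[:2]))
T=np.array([.650,-.2265])
for ax in ([.6035,-.1475],):
  for d in (.022,):
    for ph in (0,15,30,45,60,75,80):
        b=np.radians(-89.4-ph); kk=np.array(ax)+.08*np.array([np.cos(b),np.sin(b)]); t=np.array([np.cos(b-np.pi/2),np.sin(b-np.pi/2)])
        P=kk-d*t; D=P-T; print(ph,P.round(4),"slide",D[0].round(3),(-D[1]).round(3))
E
```

```text
knob [ 0.60699998 -0.22795643  0.142     ]
axis 0.1 [ 0.6040614  -0.15200301  0.1       ] 0.07601024016495145
axis 0.11 [ 0.60604289 -0.15154283  0.11      ] 0.07641958998985629
axis 0.12 [ 0.60802438 -0.15108265  0.12      ] 0.07688060239959639
0 [ 0.6263 -0.2273] slide -0.024 0.001
15 [ 0.6049 -0.2305] slide -0.045 0.004
30 [ 0.5834 -0.228 ] slide -0.067 0.001
45 [ 0.5632 -0.2201] slide -0.087 -0.006
60 [ 0.5458 -0.2072] slide -0.104 -0.019
75 [ 0.5324 -0.1902] slide -0.118 -0.036
80 [ 0.5289 -0.1838] slide -0.121 -0.043
```

Emit:
servo_tool:
  rows:
    - {"gripper": 0.0, "slide": [0, 0.002, 0.04], "dr": [0, 0, 0]}
    - {"gripper": 0.0, "slide": [0, 0.002, 0.075], "dr": [0, 0, 0]}
    - {"gripper": 0.0, "slide": [0, 0.002, 0.087], "dr": [0, 0, 0]}
    - {"gripper": 0.0, "slide": [-0.01, 0.002, 0.087], "dr": [0, 0, 0]}
    - {"gripper": 0.0, "slide": [-0.018, 0.002, 0.087], "dr": [0, 0, 0]}

```text
time: 1.8
eef_pos: [0.6326, -0.2289, 0.107]
ee_rot: [3.141, 0.001, 0.005]
contact_force: [0.5, -0.9, 0.8]
finger_gap: -0.002
```

```bash
cat > path.py <<'E'
import sys
from h import *
# args: cmd x y, cmd turn deg (cw from start), d, list of phis
x,y,turn,d=map(float,sys.argv[1:5]); phs=map(float,sys.argv[5:])
ax=np.array([.605,-.149])
for ph in phs:
    b=np.radians(-89.4-ph); kk=ax+.08*np.array([np.cos(b),np.sin(b)]); t=np.array([np.cos(b-np.pi/2),np.sin(b-np.pi/2)])
    P=kk-d*t; D=P-[x,y]
    a=np.radians(-turn); tx=np.array([np.cos(a),np.sin(a)]); ty=np.array([np.sin(a),-np.cos(a)])
    print(ph,P.round(4),"slide",(D@tx).round(3),(D@ty).round(3),"dr",ph-turn)
E
python3 path.py .632 -.2285 0 .022 0 8 16 24 32 40; python3 snap.py 3 wrist
```

```text
0.0 [ 0.6278 -0.2288] slide -0.004 0.0 dr 0.0
8.0 [ 0.6165 -0.2312] slide -0.015 0.003 dr 8.0
16.0 [ 0.605 -0.232] slide -0.027 0.003 dr 16.0
24.0 [ 0.5934 -0.2312] slide -0.039 0.003 dr 24.0
32.0 [ 0.5821 -0.2287] slide -0.05 0.0 dr 32.0
40.0 [ 0.5712 -0.2248] slide -0.061 -0.004 dr 40.0
1.85 [ 0.6316 -0.2296  0.1074] [ 3.14e+00 -1.00e-03  5.00e-03] [0.2 0.1 0.5] -0.0
```

View pics/wrist3b.png

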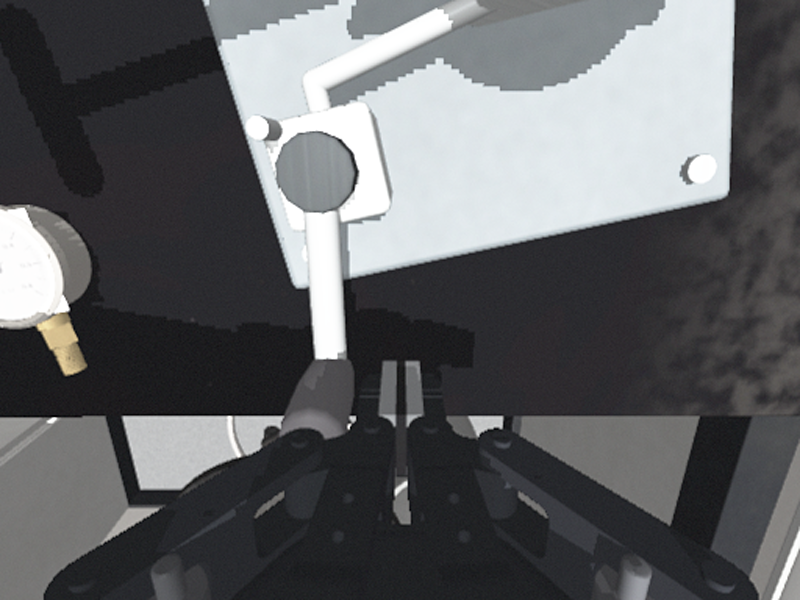

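Emit:
servo_tool:
  rows:
    - {"gripper": 0.0, "slide": [-0.015, 0.003, -0.006], "dr": [0, 0, 8]}
    - {"gripper": 0.0, "slide": [-0.027, 0.003, -0.006], "dr": [0, 0, 16]}
    - {"gripper": 0.0, "slide": [-0.039, 0.003, -0.006], "dr": [0, 0, 24]}
    - {"gripper": 0.0, "slide": [-0.05, 0.0, -0.006], "dr": [0, 0, 32]}
    - {"gripper": 0.0, "slide": [-0.061, -0.004, -0.006], "dr": [0, 0, 40]}

```text
time: 2.35
eef_pos: [0.5719, -0.2266, 0.1135]
ee_rot: [2.948, -1.085, 0.009]
contact_force: [2.1, -2.5, 1.2]
finger_gap: 0.002
```

```bash
python3 path.py .571 -.2245 40 .022 48 56 64 72 80; python3 snap.py 4 wrist scene
```

```text
48.0 [ 0.561  -0.2193] slide -0.011 0.002 dr 8.0
56.0 [ 0.5516 -0.2125] slide -0.023 0.003 dr 16.0
64.0 [ 0.5433 -0.2045] slide -0.034 0.002 dr 24.0
72.0 [ 0.5362 -0.1954] slide -0.045 0.0 dr 32.0
80.0 [ 0.5304 -0.1853] slide -0.056 -0.004 dr 40.0
2.45 [ 0.5713 -0.2255  0.1131] [-2.95   1.079 -0.006] [-0.4 -0.4  0.3] -0.0
```

View pics/wrist4b.png

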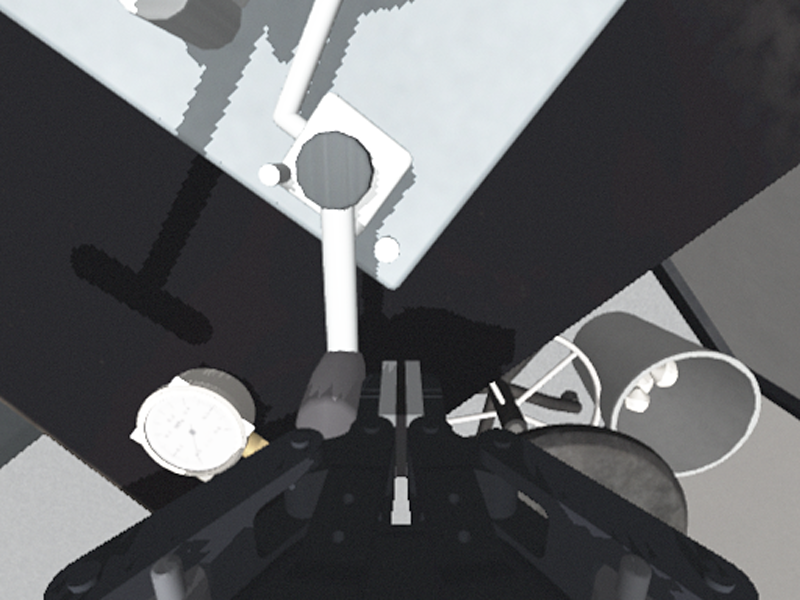

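Emit:
servo_tool:
  rows:
    - {"gripper": 0.0, "slide": [-0.011, 0.002, 0], "dr": [0, 0, 8]}
    - {"gripper": 0.0, "slide": [-0.023, 0.003, 0], "dr": [0, 0, 16]}
    - {"gripper": 0.0, "slide": [-0.034, 0.002, 0], "dr": [0, 0, 24]}
    - {"gripper": 0.0, "slide": [-0.042, 0.001, 0], "dr": [0, 0, 29]}
    - {"gripper": 0.0, "slide": [-0.042, 0.001, 0], "dr": [0, 0, 29]}

```text
time: 2.95
eef_pos: [0.5391, -0.1983, 0.1119]
ee_rot: [-2.591, 1.774, -0.003]
contact_force: [-0.4, -0.1, -0.2]
finger_gap: 0.002
```

```bash
python3 snap.py 5 wrist scene side
```

```text
3.1 [ 0.5387 -0.1988  0.1108] [-2.593e+00  1.773e+00 -1.000e-03] [-0.3 -0.4 -0. ] 0.0
```

View pics/wrist5b.png

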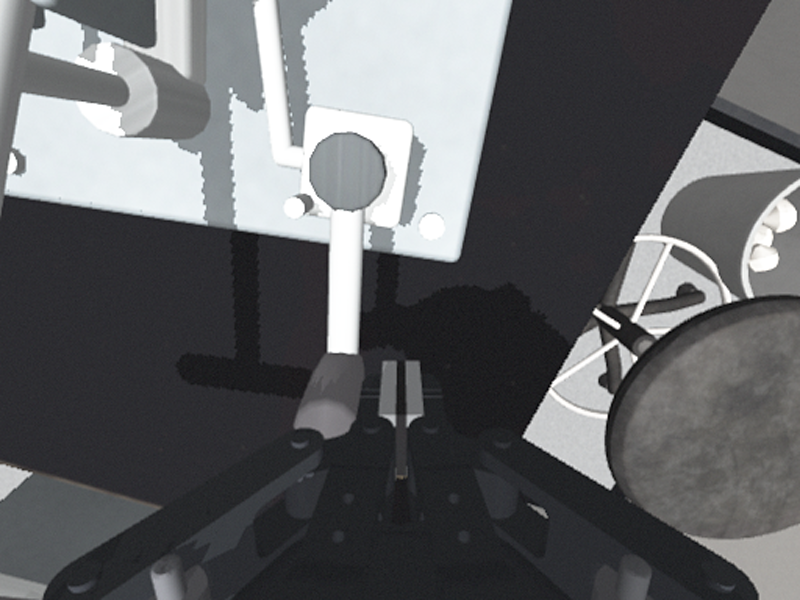

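Emit:
servo_tool:
  rows:
    - {"gripper": 0.0, "slide": [-0.004, 0.0, 0], "dr": [0, 0, 3]}
    - {"gripper": 0.0, "slide": [-0.007, 0.0, 0], "dr": [0, 0, 5]}
    - {"gripper": 0.0, "slide": [-0.009, 0.0, 0], "dr": [0, 0, 6]}
    - {"gripper": 0.0, "slide": [-0.009, 0.0, 0], "dr": [0, 0, 6]}

```text
time: 3.5
eef_pos: [0.5364, -0.1974, 0.1111]
ee_rot: [2.487, -1.913, 0.015]
contact_force: [11.1, -22.5, -8.0]
finger_gap: -0.005
```

```bash
python3 snap.py 6 wrist
```

```text
3.55 [ 0.5365 -0.1974  0.1111] [ 2.488 -1.912  0.015] [ 11.2 -22.3 -10. ] 0.0
```

View pics/wrist6b.png

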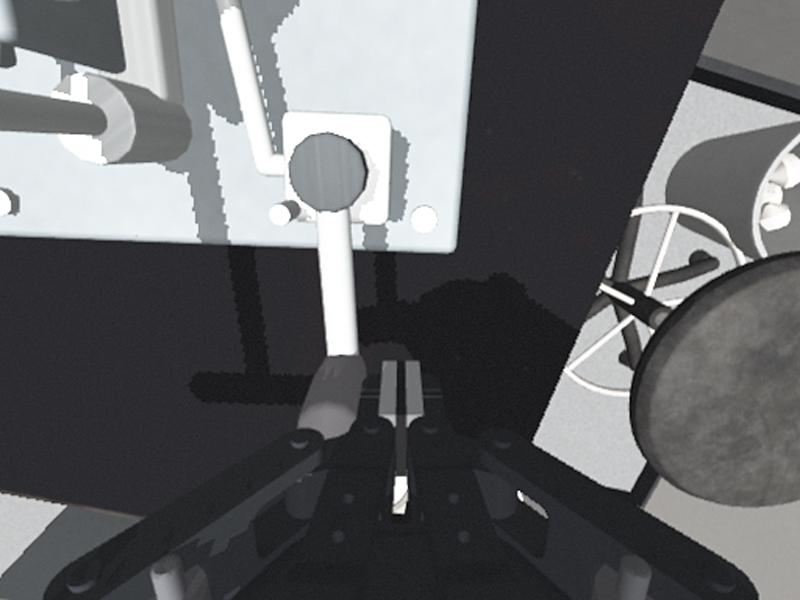

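Emit:
servo_tool:
  rows:
    - {"gripper": 0.0, "slide": [0.01, 0.0, 0], "dr": [0, 0, 0]}
    - {"gripper": 0.0, "slide": [0.03, 0.0, -0.02], "dr": [0, 0, 2]}
    - {"gripper": 0.0, "slide": [0.03, 0.0, -0.07], "dr": [0, 0, 2]}
    - {"gripper": 0.0, "slide": [0.03, 0.0, -0.12], "dr": [0, 0, 2]}
    - {"gripper": 0.0, "slide": [0.03, 0.0, -0.15], "dr": [0, 0, 2]}

```text
time: 4.05
eef_pos: [0.5436, -0.22, 0.2644]
ee_rot: [-2.46, 1.951, -0.005]
contact_force: [0.8, -0.2, -0.5]
finger_gap: 0.003
```

Emit:
servo_tool:
  rows:
    - {"gripper": 0.0, "slide": [-0.04, 0.013, 0], "dr": [0, 0, 0]}
    - {"gripper": 0.0, "slide": [-0.08, 0.025, 0], "dr": [0, 0, 0]}
    - {"gripper": 0.0, "slide": [-0.12, 0.035, 0], "dr": [0, 0, 0]}
    - {"gripper": 0.0, "slide": [-0.149, 0.047, 0], "dr": [0, 0, 0]}
    - {"gripper": 0.0, "slide": [-0.149, 0.047, 0], "dr": [0, 0, 0]}

```text
time: 4.55
eef_pos: [0.4623, -0.0812, 0.2608]
ee_rot: [-2.466, 1.945, 0.001]
contact_force: [0.3, -1.2, -0.0]
finger_gap: -0.003
```

```bash
python3 snap.py 7 wrist scene side; python3 - <<'E'
import cv2
def crop(n,x0,y0,x1,y1,o):
    im=cv2.imread(f"pics/{n}.png")[y0:y1,x0:x1]
    s=min(800/(x1-x0),600/(y1-y0)); cv2.imwrite(f"pics/{o}.png",cv2.resize(im,None,fx=s,fy=s,interpolation=cv2.INTER_CUBIC))
crop("scene7",200,120,380,255,"scene7c")
crop("side7",150,110,350,260,"side7c")
E
```

```text
4.7 [ 0.4637 -0.0853  0.2606] [-2.460e+00  1.954e+00 -1.000e-03] [-0.3 -0.3 -0.1] -0.0
```

View pics/wrist7b.png

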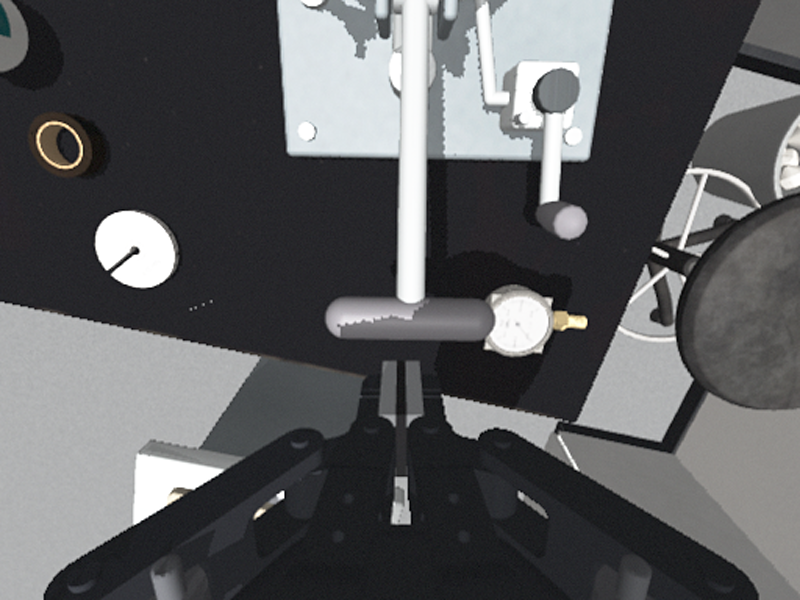

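View pics/scene7c.png

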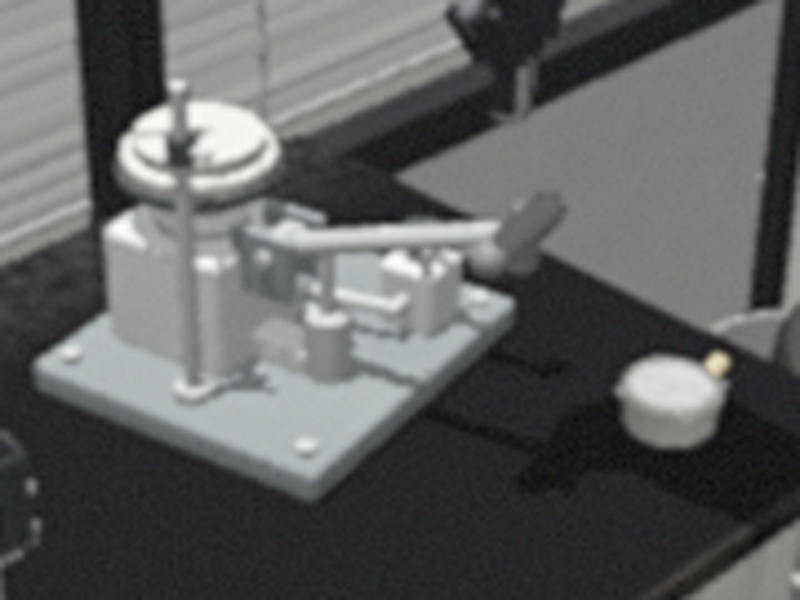

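View pics/side7c.png

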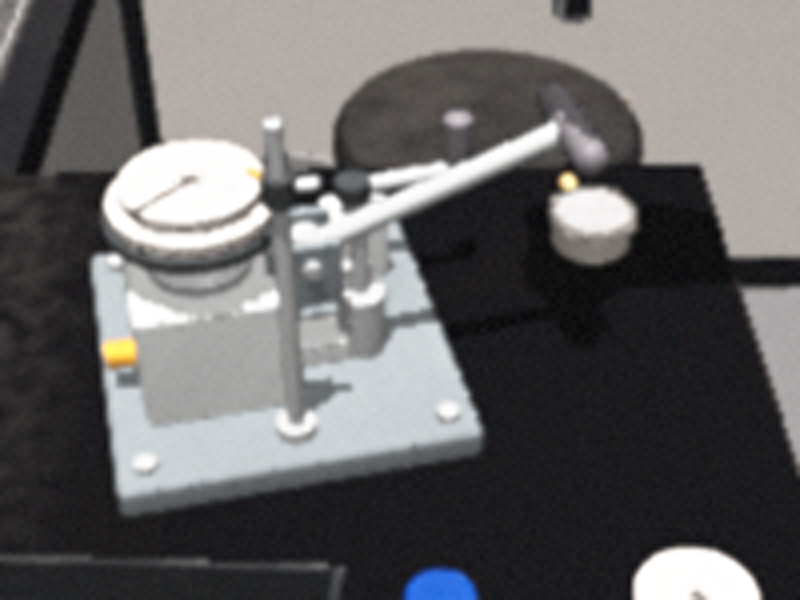

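```bash
python3 - <<'E'
from h import *; import pickle
from station import ctrl
p=pickle.load(open("pics/wrist7.pkl","rb")); f=1/1.5625; q=np.load("pump.npy")
G=at_z(p,(411*f,317*f),.18); print("grip",G,"model",pw(*q[:3],[(-.1785,0,.18)]))
o=ctrl.get_obs(); M=R.from_rotvec(o['ee_rot']).as_matrix(); print(M.round(3)); print(o['eef_pos'])
print("in tool", (M.T@(G-o['eef_pos'])).round(4))
c,s=np.cos(q[2]),np.sin(q[2])
d=G[:2]-q[:2]; print([c*d[0]+s*d[1],-s*d[0]+c*d[1]])
for a,b in (((411,160),(411,280)),):
    A=at_z(p,(405*f,0),.12);print(A)
E
```

```text
grip [ 0.45754341 -0.08744254  0.18      ] model [[ 0.45880997 -0.08875388  0.18      ]]
[[ 0.226 -0.974  0.   ]
 [-0.974 -0.226 -0.   ]
 [ 0.    -0.    -1.   ]]
[ 0.46373888 -0.08527892  0.26057783]
in tool [0.0007 0.0066 0.0806]
[np.float64(-0.17944722840081612), np.float64(0.001557730193917306)]
[ 0.6240154  -0.04401899  0.12      ]
```

Emit:
servo_tool:
  rows:
    - {"gripper": 0.0, "slide": [0, 0.01, 0.04], "dr": [0, 0, 0]}
    - {"gripper": 0.0, "slide": [0, 0.01, 0.066], "dr": [0, 0, 0]}
    - {"gripper": 0.0, "slide": [0, 0.014, 0.09], "dr": [0, 0, 0]}
    - {"gripper": 0.0, "slide": [0, 0.017, 0.115], "dr": [0, 0, 0]}
    - {"gripper": 0.0, "slide": [0, 0.018, 0.14], "dr": [0, 0, 0]}

```text
time: 5.2
eef_pos: [0.4456, -0.0903, 0.1194]
ee_rot: [2.457, -1.957, -0.001]
contact_force: [-2.1, -0.4, 4.4]
finger_gap: -0.001
```

Emit:
servo_tool:
  rows:
    - {"gripper": 0.0, "slide": [0, -0.002, 0.02], "dr": [0, 0, 0]}
    - {"gripper": 0.0, "slide": [0, -0.004, 0.034], "dr": [0, 0, 0]}
    - {"gripper": 0.0, "slide": [0, -0.005, 0.041], "dr": [0, 0, 0]}
    - {"gripper": 0.0, "slide": [0, -0.005, 0.041], "dr": [0, 0, 0]}

```text
time: 5.6
eef_pos: [0.4502, -0.0894, 0.0792]
ee_rot: [2.455, -1.956, -0.003]
contact_force: [-9.9, -0.5, 15.7]
finger_gap: -0.001
```

```bash
python3 snap.py 8 wrist side; python3 - <<'E'
import cv2
im=cv2.imread("pics/side8.png")[110:260,150:350]; cv2.imwrite("pics/side8c.png",cv2.resize(im,None,fx=4,fy=4,interpolation=cv2.INTER_CUBIC))
E
```

```text
5.7 [ 0.4502 -0.0894  0.0795] [ 2.456 -1.956 -0.003] [-9.3 -1.8 12.2] -0.0
```

View pics/wrist8b.png

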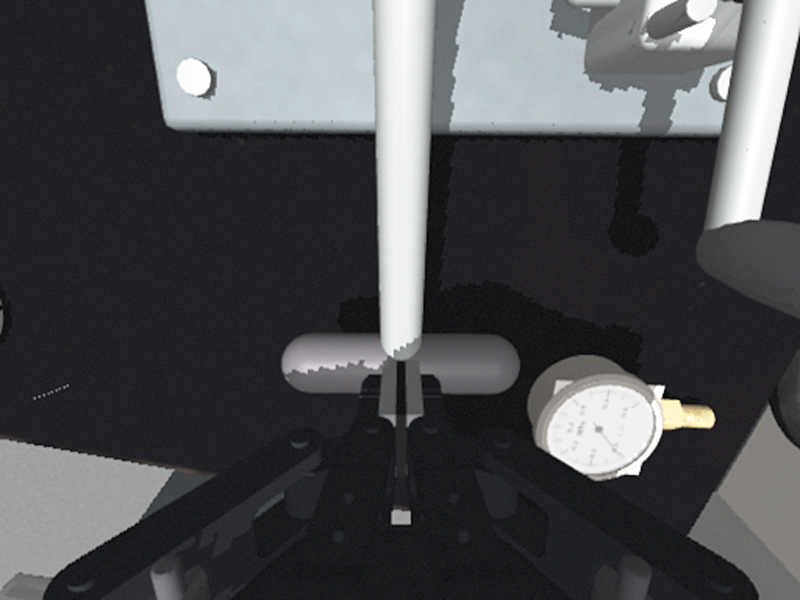

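View pics/side8c.png

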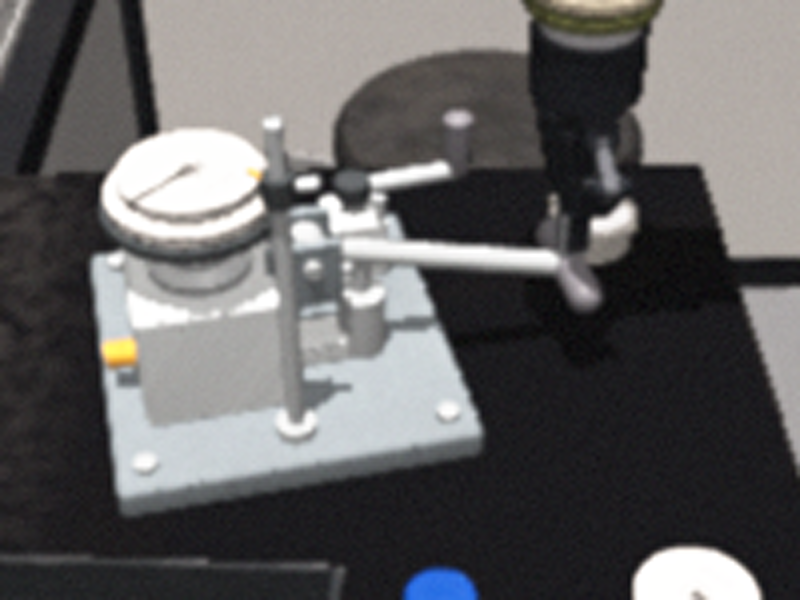

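Emit:
servo_tool:
  rows:
    - {"gripper": 0.0, "slide": [0, 0.001, -0.03], "dr": [0, 0, 0]}
    - {"gripper": 0.0, "slide": [0, 0.001, -0.06], "dr": [0, 0, 0]}
    - {"gripper": 0.0, "slide": [0, -0.003, -0.09], "dr": [0, 0, 0]}
    - {"gripper": 0.0, "slide": [0, -0.009, -0.12], "dr": [0, 0, 0]}
    - {"gripper": 0.0, "slide": [0, -0.009, -0.12], "dr": [0, 0, 0]}

```text
time: 6.2
eef_pos: [0.4625, -0.0868, 0.2032]
ee_rot: [-2.455, 1.954, -0.008]
contact_force: [0.1, -0.1, -0.1]
finger_gap: -0.003
```

Emit:
servo_tool:
  rows:
    - {"gripper": 0.0, "slide": [0, 0, 0], "dr": [0, 0, 0]}
    - {"gripper": 0.0, "slide": [0, 0, 0], "dr": [0, 0, 0]}
    - {"gripper": 0.0, "slide": [0, 0.002, 0.015], "dr": [0, 0, 0]}
    - {"gripper": 0.0, "slide": [0, 0.008, 0.035], "dr": [0, 0, 0]}
    - {"gripper": 0.0, "slide": [0, 0.012, 0.06], "dr": [0, 0, 0]}

```text
time: 6.7
eef_pos: [0.4476, -0.0889, 0.1388]
ee_rot: [-2.458, 1.956, -0.0]
contact_force: [1.8, 0.3, 7.7]
finger_gap: 0.001
```

Emit:
servo_tool:
  rows:
    - {"gripper": 0.0, "slide": [0, 0.001, 0.025], "dr": [0, 0, 0]}
    - {"gripper": 0.0, "slide": [0, -0.001, 0.045], "dr": [0, 0, 0]}
    - {"gripper": 0.0, "slide": [0, -0.003, 0.057], "dr": [0, 0, 0]}
    - {"gripper": 0.0, "slide": [0, -0.004, 0.061], "dr": [0, 0, 0]}
    - {"gripper": 0.0, "slide": [0, -0.004, 0.061], "dr": [0, 0, 0]}

```text
time: 7.2
eef_pos: [0.45, -0.0885, 0.0783]
ee_rot: [2.455, -1.955, -0.005]
contact_force: [-15.3, -0.4, 27.4]
finger_gap: 0.005
```

Emit:
servo_tool:
  rows:
    - {"gripper": 0.0, "slide": [0, 0.001, -0.03], "dr": [0, 0, 0]}
    - {"gripper": 0.0, "slide": [0, 0.001, -0.06], "dr": [0, 0, 0]}
    - {"gripper": 0.0, "slide": [0, -0.003, -0.09], "dr": [0, 0, 0]}
    - {"gripper": 0.0, "slide": [0, -0.008, -0.121], "dr": [0, 0, 0]}
    - {"gripper": 0.0, "slide": [0, -0.008, -0.171], "dr": [0, 0, 0]}

```text
time: 7.7
eef_pos: [0.4581, -0.0856, 0.2477]
ee_rot: [2.456, -1.953, -0.007]
contact_force: [1.1, 0.2, 0.4]
finger_gap: 0.001
```

```bash
python3 snap.py 9 wrist side scene; python3 - <<'E'
import cv2
def crop(n,x0,y0,x1,y1,o):
    im=cv2.imread(f"pics/{n}.png")[y0:y1,x0:x1]
    s=min(800/(x1-x0),600/(y1-y0)); cv2.imwrite(f"pics/{o}.png",cv2.resize(im,None,fx=s,fy=s,interpolation=cv2.INTER_CUBIC))
crop("scene9",215,130,295,190,"scene9c")
crop("side9",160,120,260,195,"side9c")
crop("side7",160,120,260,195,"side7d")
E
```

```text
7.85 [ 0.4607 -0.0861  0.2512] [-2.457  1.955 -0.005] [-0.2  0.9 -0.8] 0.0
```

View pics/scene9c.png

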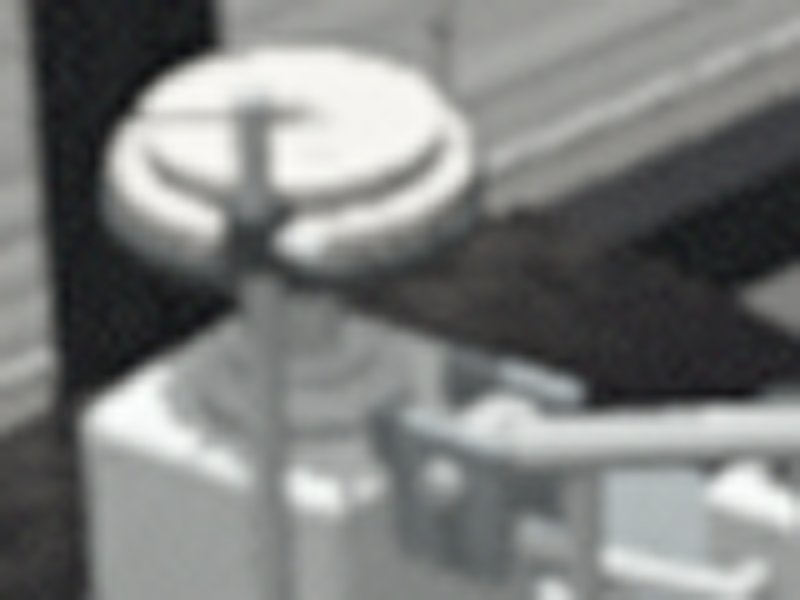

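View pics/side9c.png

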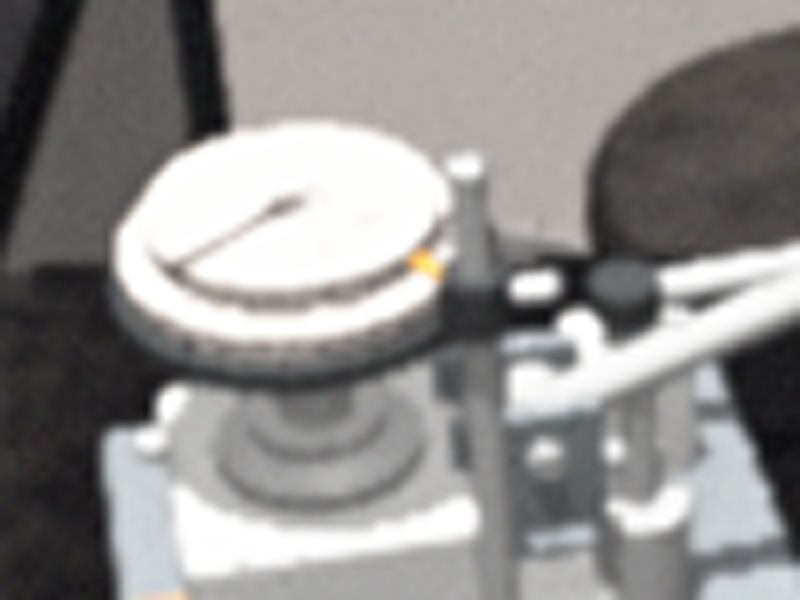

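View pics/side7d.png

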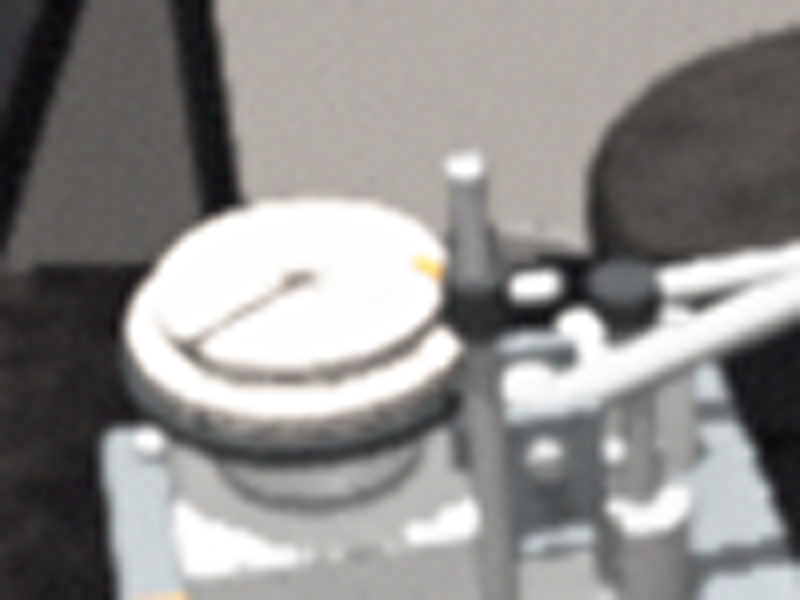

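```bash
cat > avg.py <<'E'
import sys,pickle
from h import *
from station import ctrl
tag=sys.argv[1]
for n in ("scene","side"):
    p=ctrl.camera_params(n); im=np.mean([ctrl.capture(n).astype(float) for _ in range(6)],0)[:,:,::-1]
    np.save(f"pics/{n}A{tag}.npy",im)
print(ctrl.get_obs()['time'])
E
python3 avg.py 9
cat > ov.py <<'E'
import sys,pickle
from h import *
cp=pickle.load(open("cp0.pkl","rb")); q=np.load("pump.npy")
def ov(n,tag,box,zr,zp,out,shift=(0,0)):
    im=np.load(f"pics/{n}A{tag}.npy"); x0,y0,x1,y1=box; s=min(800/(x1-x0),600/(y1-y0))
    M=np.array([[s,0,-x0*s],[0,s,-y0*s]],float)
    big=cv2.warpAffine(np.clip(im,0,255).astype(np.uint8),M,(int((x1-x0)*s),int((y1-y0)*s)),flags=cv2.INTER_CUBIC)
    raw=big.copy()
    t=np.linspace(0,2*np.pi,181)
    def pl(P,c):
        uv=((proj(cp[n],pw(*q[:3],P))+shift-[x0,y0])*s+s*0).astype(int); cv2.polylines(big,[uv.reshape(-1,1,2)],False,c,1)
    pl(np.c_[.07+.058*np.cos(t),.058*np.sin(t),0*t+zr],(0,255,0))
    pl(np.c_[.07+.0535*np.cos(t),.0535*np.sin(t),0*t+zr],(0,0,255))
    pl(np.c_[.07+.058*np.cos(t),.058*np.sin(t),0*t+zr-.008],(255,255,0))
    u=np.array([-.514,.857]); a=np.array([.07,0])+.06*u; b=np.array([.07,0])+.08*u
    pl([(a[0],a[1],zp),(b[0],b[1],zp)],(255,0,255))
    pl([(.025,.075,.05),(.025,.075,.26)],(255,0,0))
    cv2.imwrite(f"pics/{out}.png",big); cv2.imwrite(f"pics/{out}raw.png",raw)
E
python3 - <<'E'
from ov import *
w=pickle.load(open("pics/wrist1.pkl","rb")) 
# pointer tip triangulation: wrist0 + side
print("tip tri",tri([(cp['wrist'],(311,221)),(cp['side'],(211.5,152.5))]),"model xy",pw(*q[:3],[(.039,.0514,.2)]))
T=pw(*q[:3],[(.039,.0514,.2),(.039,.0514,.21)]);print("side v/z",proj(cp['side'],T),"scene",proj(cp['scene'],T),"w0",proj(cp['wrist'],T))
A=pw(*q[:3],[(.07,0,.17),(.07,0,.20)]);print("axis side",proj(cp['side'],A),"scene",proj(cp['scene'],A))
ov("side","9",(160,120,260,195),.17,.21,"ovs9"); ov("scene","9",(215,130,295,190),.17,.21,"ovc9")
E
```

```text
8.45
tip tri [0.65931408 0.007439   0.21413808] model xy [[0.65968566 0.00921125 0.2       ]]
side v/z [[210.9709111  157.81815027]
 [210.6296753  154.25363964]] scene [[240.98274048 152.98070552]
 [240.83481704 149.89577572]] w0 [[305.16011205 209.57147185]
 [307.69165396 215.4999638 ]]
axis side [[196.42157721 158.24563207]
 [195.11762443 148.04624283]] scene [[243.50933517 152.46584299]
 [243.1106766  143.56519094]]
```

View pics/ovs9.png

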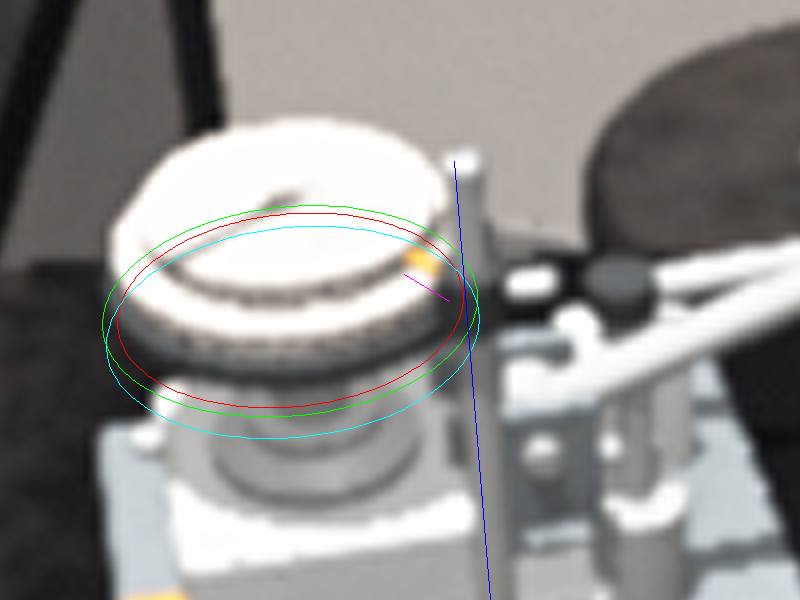

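View pics/ovc9.png

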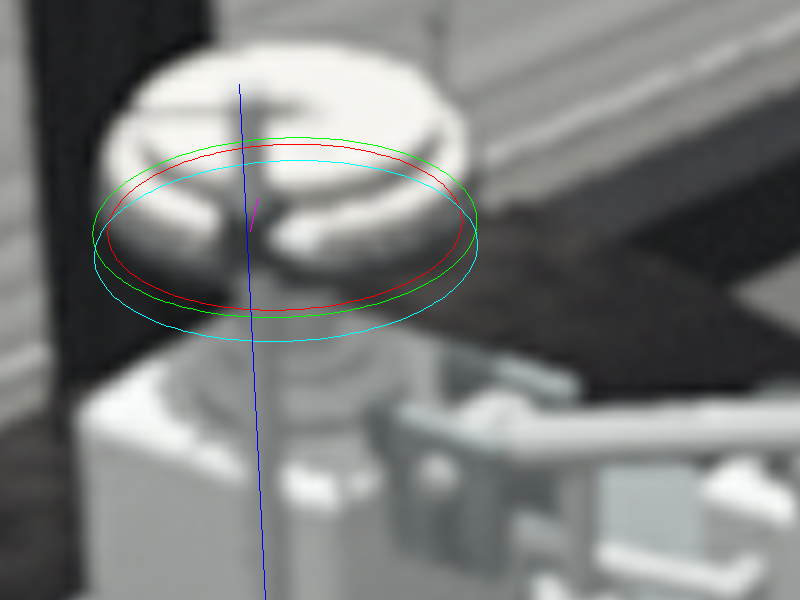

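Emit:
servo_tool:
  rows:
    - {"gripper": 0.0, "slide": [0, 0, 0.03], "dr": [0, 0, 0]}
    - {"gripper": 0.0, "slide": [0, 0, 0.05], "dr": [0, 0, 0]}
    - {"gripper": 0.0, "slide": [0, 0.002, 0.065], "dr": [0, 0, 0]}
    - {"gripper": 0.0, "slide": [0, 0.008, 0.085], "dr": [0, 0, 0]}
    - {"gripper": 0.0, "slide": [0, 0.012, 0.11], "dr": [0, 0, 0]}

```text
time: 8.95
eef_pos: [0.448, -0.0884, 0.1397]
ee_rot: [-2.458, 1.955, -0.001]
contact_force: [-0.9, 0.9, 7.2]
finger_gap: -0.001
```

Emit:
servo_tool:
  rows:
    - {"gripper": 0.0, "slide": [0, 0.001, 0.025], "dr": [0, 0, 0]}
    - {"gripper": 0.0, "slide": [0, -0.001, 0.045], "dr": [0, 0, 0]}
    - {"gripper": 0.0, "slide": [0, -0.004, 0.056], "dr": [0, 0, 0]}
    - {"gripper": 0.0, "slide": [0, -0.005, 0.0595], "dr": [0, 0, 0]}
    - {"gripper": 0.0, "slide": [0, -0.005, 0.0595], "dr": [0, 0, 0]}

```text
time: 9.45
eef_pos: [0.4515, -0.0877, 0.0797]
ee_rot: [2.456, -1.955, -0.004]
contact_force: [-6.8, -0.4, 10.4]
finger_gap: -0.005
```

Emit:
servo_tool:
  rows:
    - {"gripper": 0.0, "slide": [0, 0.001, -0.03], "dr": [0, 0, 0]}
    - {"gripper": 0.0, "slide": [0, 0.002, -0.06], "dr": [0, 0, 0]}
    - {"gripper": 0.0, "slide": [0, -0.002, -0.09], "dr": [0, 0, 0]}
    - {"gripper": 0.0, "slide": [0, -0.007, -0.12], "dr": [0, 0, 0]}
    - {"gripper": 0.0, "slide": [0, -0.007, -0.14], "dr": [0, 0, 0]}

```text
time: 9.95
eef_pos: [0.4606, -0.0855, 0.2222]
ee_rot: [-2.458, 1.954, -0.003]
contact_force: [1.6, -0.4, -0.6]
finger_gap: 0.004
```

```bash
python3 snap.py 10 wrist; python3 avg.py 10; python3 - <<'E'
from ov import *
ov("side","10",(160,110,260,185),.205,.213,"ovs10",(1.4,.4)); ov("scene","10",(215,120,295,180),.205,.213,"ovc10",(.9,.7))
E
```

```text
10.0 [ 0.4614 -0.0857  0.2247] [-2.456  1.953 -0.007] [ 1.5 -1.4  2.7] -0.0
10.6
```

View pics/ovs10.png

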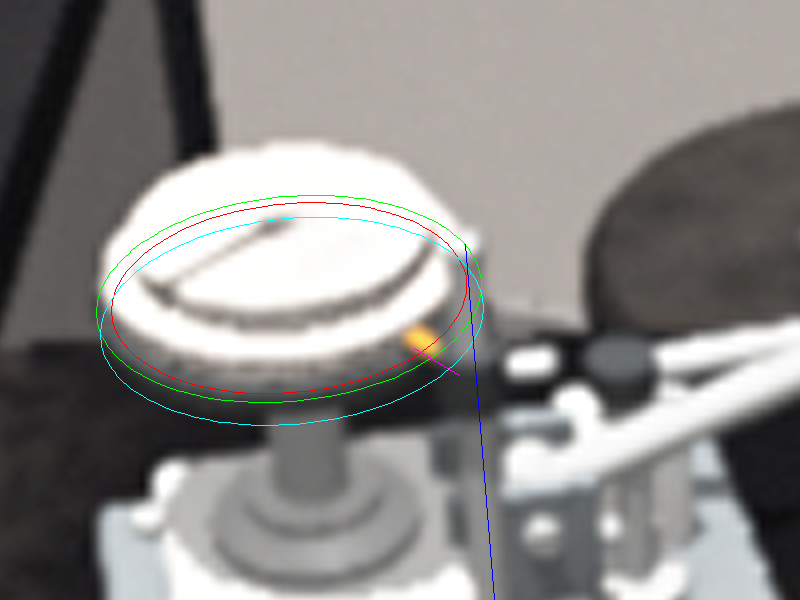

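View pics/ovs10raw.png

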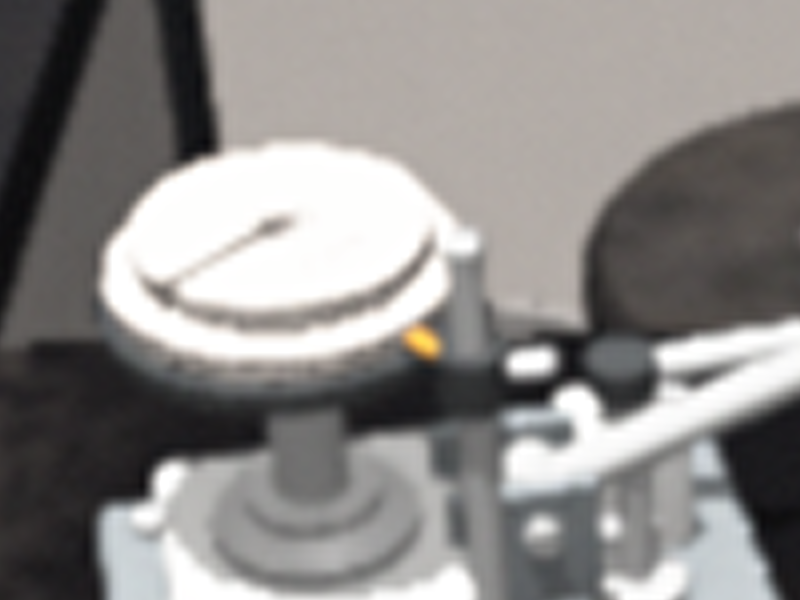

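View pics/ovc10.png

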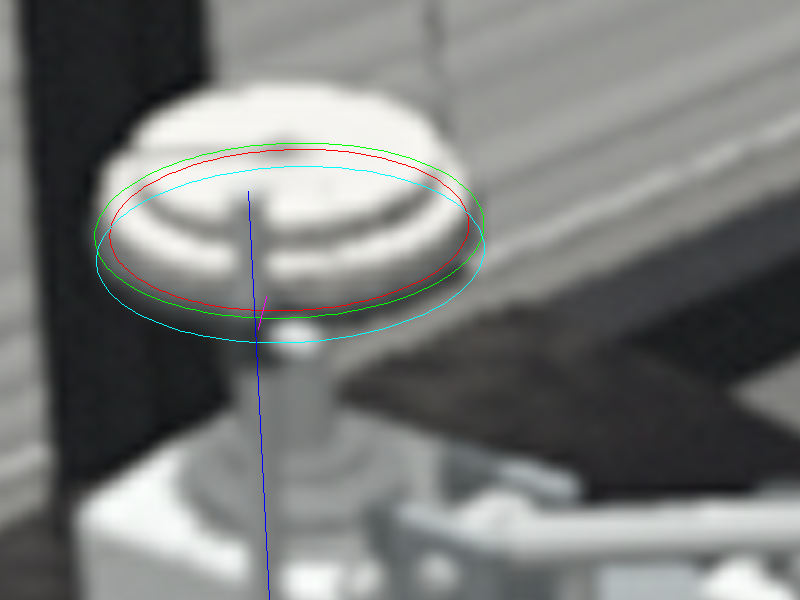

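View pics/ovc10raw.png

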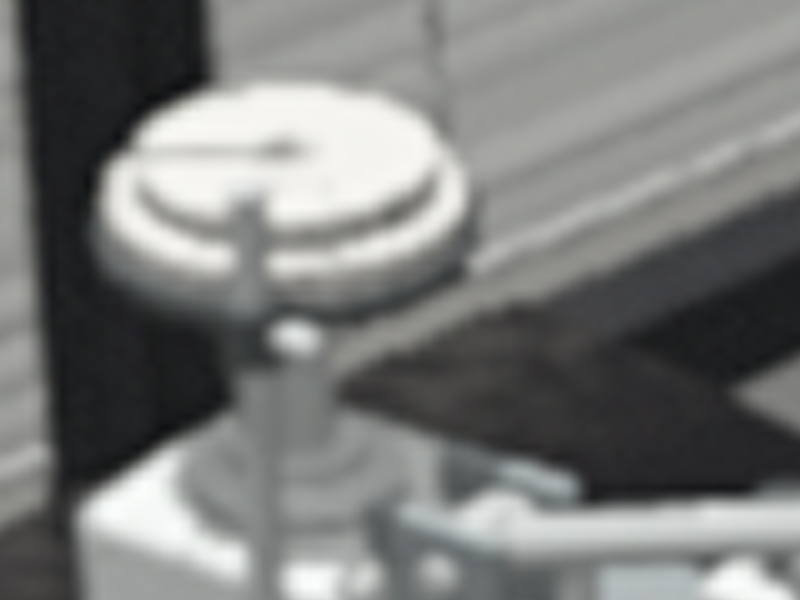

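Emit:
servo_tool:
  rows:
    - {"gripper": 0.0, "slide": [0, -0.02, -0.01], "dr": [8.5, 0, 0]}
    - {"gripper": 0.0, "slide": [0, -0.04, -0.01], "dr": [17, 0, 0]}
    - {"gripper": 0.0, "slide": [0, -0.06, -0.01], "dr": [25.5, 0, 0]}
    - {"gripper": 0.0, "slide": [0, -0.075, 0], "dr": [34, 0, 0]}
    - {"gripper": 0.0, "slide": [0, -0.085, 0], "dr": [42, 0, 0]}

```text
time: 11.1
eef_pos: [0.5424, -0.0674, 0.2195]
ee_rot: [-1.954, 1.557, -0.604]
contact_force: [0.8, 0.8, 1.2]
finger_gap: -0.001
```

Emit:
servo_tool:
  rows:
    - {"gripper": 0.0, "slide": [0, 0, 0], "dr": [0, 0, 0]}

```text
time: 11.2
eef_pos: [0.5396, -0.0666, 0.2165]
ee_rot: [-1.957, 1.561, -0.594]
contact_force: [-0.4, 0.7, -0.7]
finger_gap: 0.002
```

```bash
python3 snap.py 11 wrist; python3 -c "
from station import ctrl
print(ctrl.get_obs()['joints'].round(2))"
```

```text
11.25 [ 0.5408 -0.066   0.2185] [-1.96   1.56  -0.593] [0.7 1.7 1. ] -0.0
[-0.17 -0.27  0.35  2.28 -0.42  0.48 -0.84]
```

View pics/wrist11b.png

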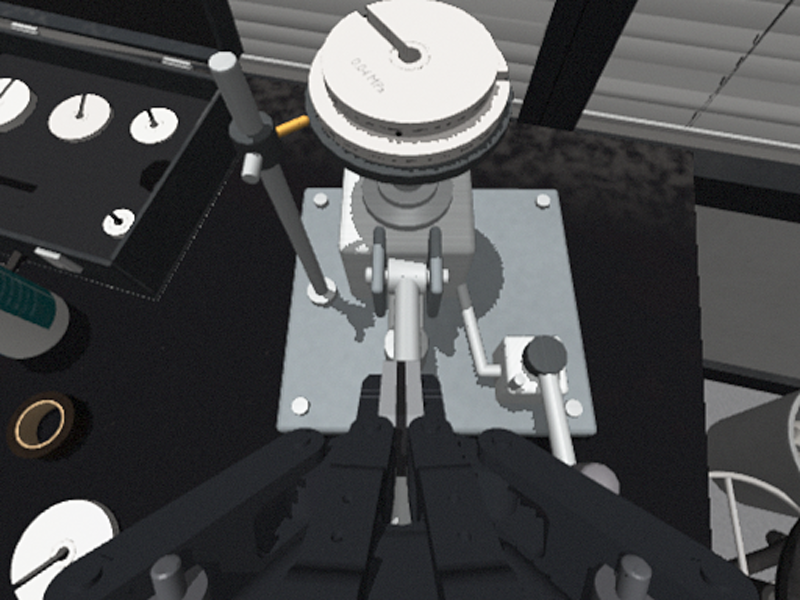

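```bash
cat > ovw.py <<'E'
import pickle
from h import *
q=np.load("pump.npy")
def ovw(tag,zr,zp,out,shift=(0,0),box=(140,20,340,130),draw=True):
    p=pickle.load(open(f"pics/wrist{tag}.pkl","rb")); im=cv2.imread(f"pics/wrist{tag}.png")
    x0,y0,x1,y1=box; s=min(800/(x1-x0),600/(y1-y0)); M=np.array([[s,0,-x0*s],[0,s,-y0*s]],float)
    big=cv2.warpAffine(im,M,(int((x1-x0)*s),int((y1-y0)*s)),flags=cv2.INTER_CUBIC)
    cv2.imwrite(f"pics/{out}raw.png",big)
    t=np.linspace(0,2*np.pi,361)
    def pl(P,c):
        uv=((proj(p,pw(*q[:3],P))+shift-[x0,y0])*s).astype(int); cv2.polylines(big,[uv.reshape(-1,1,2)],False,c,1)
    for r,dz,c in ((.058,0,(0,255,0)),(.0535,0,(0,0,255)),(.058,-.008,(255,255,0))):
        pl(np.c_[.07+r*np.cos(t),r*np.sin(t),0*t+zr+dz],c)
    u=np.array([-.514,.857]); a=np.array([.07,0])+.06*u; b=np.array([.07,0])+.08*u
    pl([(a[0],a[1],zp),(b[0],b[1],zp)],(255,0,255)); pl([(.025,.075,.024),(.025,.075,.26)],(255,0,0))
    cv2.imwrite(f"pics/{out}.png",big)
E
python3 -c "
from ovw import *
ovw('11',.208,.215,'ow11')"
```

```text
(no output)
```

View pics/ow11.png

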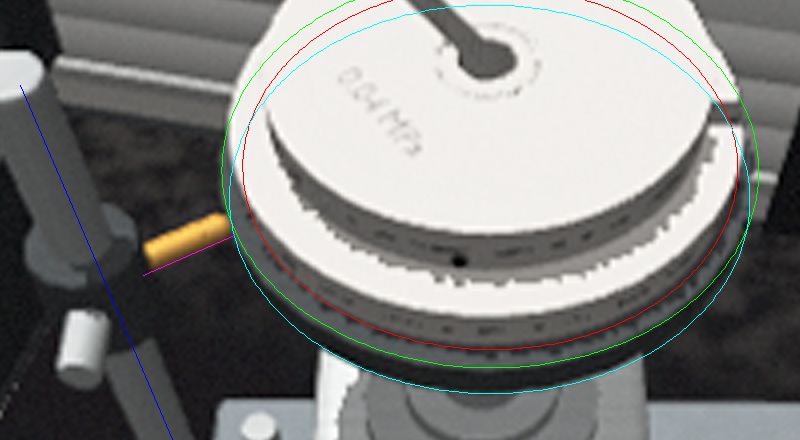

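View pics/ow11raw.png

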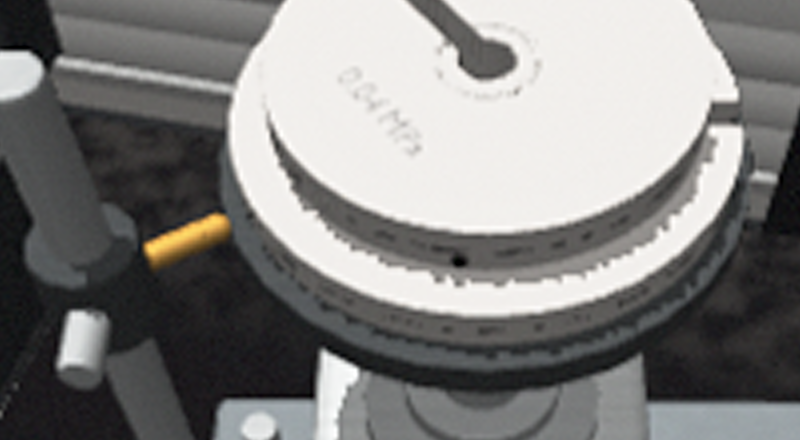

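```bash
python3 -c "
from ovw import *
ovw('11',.208,.215,'ow11l',box=(140,40,240,115))
ovw('11',.208,.215,'ow11r',box=(200,80,300,155))"
```

```text
(no output)
```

View pics/ow11lraw.png

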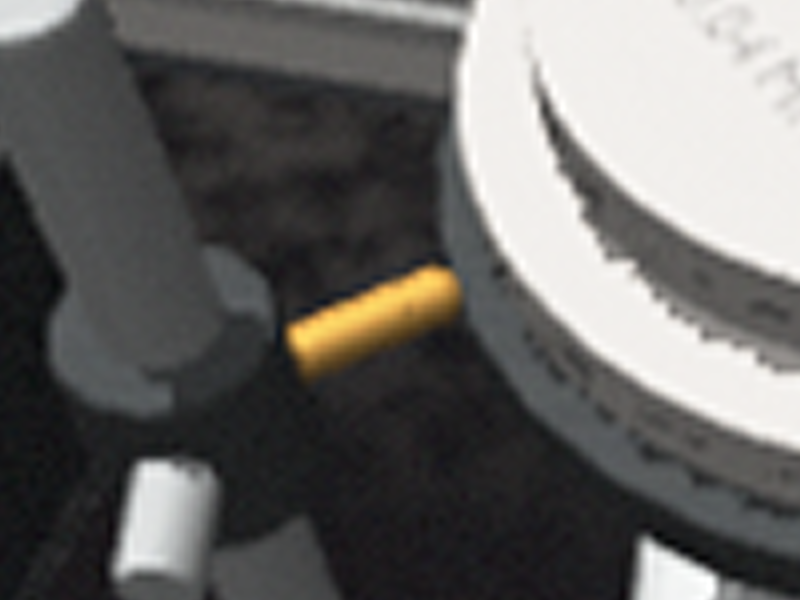

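View pics/ow11r.png

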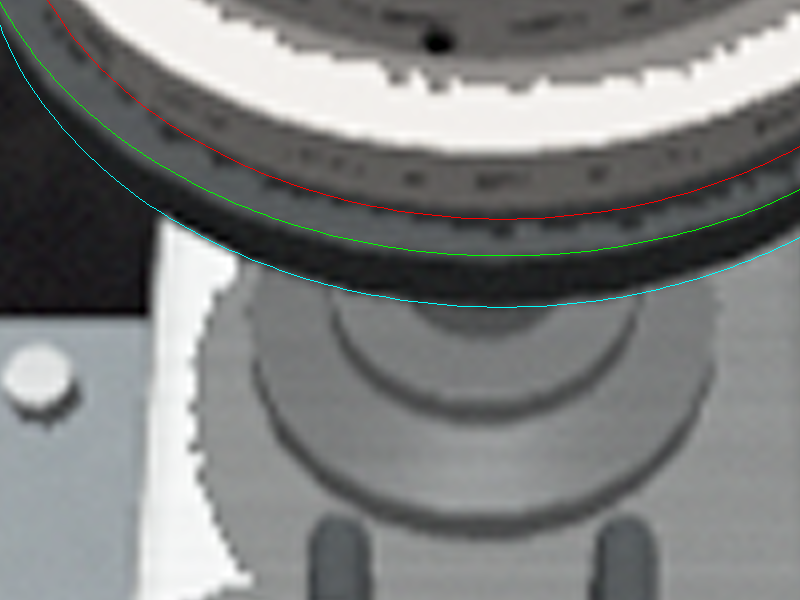

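View pics/ow11rraw.png

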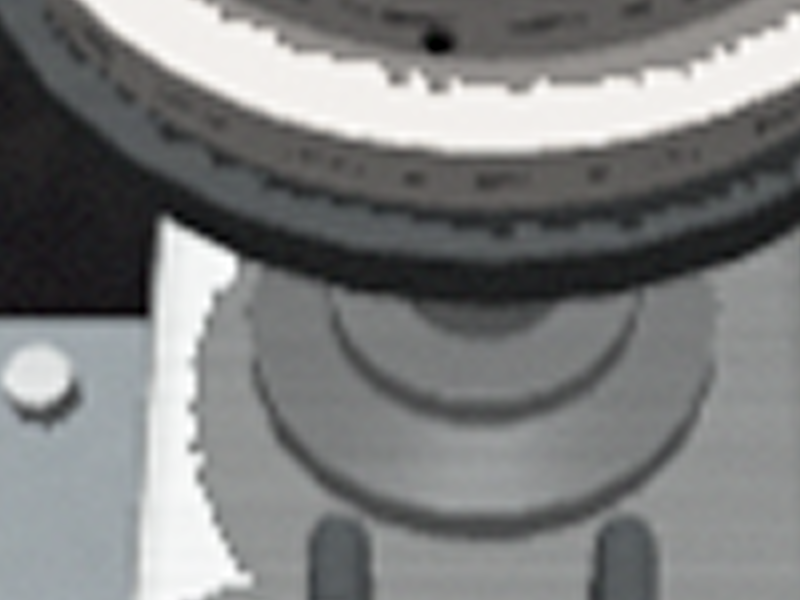

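```bash
cat > fitw.py <<'E'
from h import *; import pickle,sys
q=np.load("pump.npy")
def fit(tag,static,tip,top,bot,zg,verbose=True):
    p0=pickle.load(open(f"pics/wrist{tag}.pkl","rb"))
    def cam(v):
        p=dict(p0); Rm=cv2.Rodrigues(p0['rvec'])[0]; dR=R.from_rotvec(v[3:6]).as_matrix()
        p['rvec']=cv2.Rodrigues(dR@Rm)[0].ravel(); p['tvec']=dR@p0['tvec']+v[:3]; return p
    t=np.linspace(0,2*np.pi,721)
    u=np.array([-.514,.857])
    def res(v):
        p=cam(v); zr,zp=v[6],v[7]; r=[]
        for P,uv in static: r+=list((proj(p,pw(*q[:3],P))[0]-uv)/1.5)
        T=np.array([.07,0])+.06*u; r+=list((proj(p,pw(*q[:3],(T[0],T[1],zp)))[0]-tip)/.5)
        for pts,z in ((top,zr),(bot,zr-.008)):
            if len(pts)==0: continue
            C=proj(p,pw(*q[:3],np.c_[.07+.058*np.cos(t),.058*np.sin(t),0*t+z]))
            for a in pts:
                d=C-a; i=np.argmin((d**2).sum(1)); tg=C[(i+1)%720]-C[i-1]; n=np.array([tg[1],-tg[0]])/np.linalg.norm(tg); r.append((d[i]@n)/.5)
        r+=list(v[:3]/.002)+list(v[3:6]/.005); return np.array(r)
    s=least_squares(res,np.r_[np.zeros(6),zg,zg+.005],x_scale=np.r_[[.002]*3,[.005]*3,.005,.005],diff_step=1e-4)
    cov=np.linalg.inv(s.jac.T@s.jac); J=cov[6,6]+cov[7,7]-2*cov[6,7]
    print("zr %.4f zp %.4f remaining %.2f mm +- %.2f"%(s.x[6],s.x[7],1e3*(s.x[7]-s.x[6]),1e3*J**.5)," cost",s.cost,"cam",s.x[:6].round(4))
    if verbose: print(s.fun.round(1))
    return s.x
E
cat > f11.py <<'E'
from fitw import *
f=1/1.5625
px,py=q[3],q[4]
st=[((px+.12,py+.13,.024),(305*f,189*f)),((px+.12,py-.13,.024),(557*f,190*f)),((px-.12,py-.13,.024),(594*f,433*f)),((px-.12,py+.13,.024),(278*f,430*f)),
    ((.025,.075,.26),(143.7,38.7)),((.025,.075,.026),(322*f,292*f))]
L=lambda a:[(140+x/8,40+y/8) for x,y in a]; Rr=lambda a:[(200+x/8,80+y/8) for x,y in a]
tip=L([(458,284)])[0]
top=L([(470,322),(520,393),(600,472)])+Rr([(200,185),(300,232),(400,256),(500,262),(600,257),(700,238)])
bot=Rr([(240,255),(330,287),(420,299),(600,293),(720,262)])
fit("11",st,tip,top,bot,.21); fit("11",st,tip,top,[],.21,False); fit("11",st,tip,[],bot,.21,False)
E
python3 f11.py
```

```text
zr 0.2064 zp 0.2172 remaining 10.81 mm +- 0.67  cost 18.37074864487765 cam [-0.0008 -0.0012  0.0014  0.0001 -0.0032  0.004 ]
[-0.7 -1.2 -0.1 -1.   1.7 -0.1 -1.3  0.3  0.4  0.9  0.2 -0.  -0.3  0.1
  0.8  0.2  1.4 -1.8  0.2  1.   0.9  1.6  2.5 -1.  -0.5 -1.5 -1.8 -1.7
 -0.4 -0.6  0.7  0.  -0.6  0.8]
zr 0.2062 zp 0.2175 remaining 11.22 mm +- 0.68  cost 10.142406463453069 cam [-0.0004 -0.0007  0.0007  0.0003 -0.0038  0.0048]
zr 0.2072 zp 0.2172 remaining 10.02 mm +- 0.73  cost 5.779789737580817 cam [-0.001  -0.0016  0.0015 -0.0011 -0.0023  0.0035]
```

```bash
python3 - <<'E'
from ov import *
ov("side","10",(165,125,230,173),.2064,.2172,"ovs10b",(1.4,.4)); ov("scene","10",(218,125,274,167),.2064,.2172,"ovc10b",(.9,.7))
E
```

```text
(no output)
```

View pics/ovs10b.png

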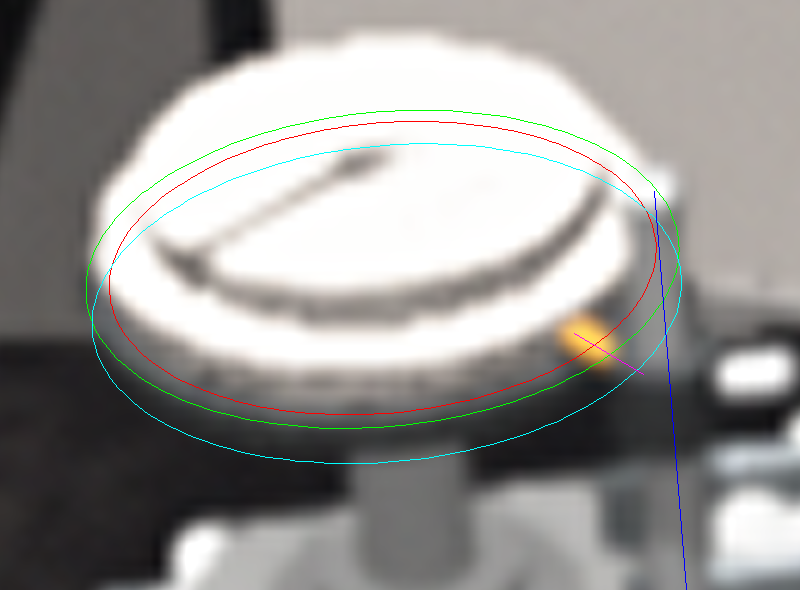

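View pics/ovs10braw.png

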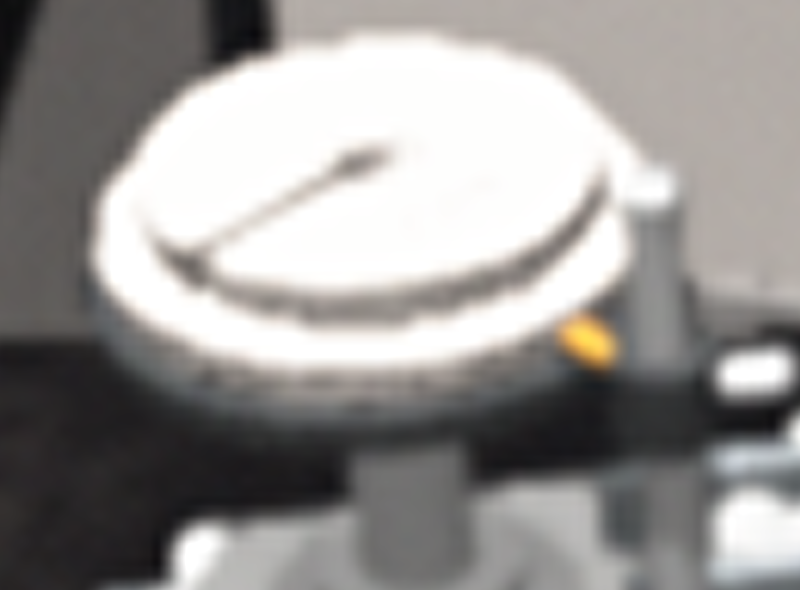

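View pics/ovc10b.png

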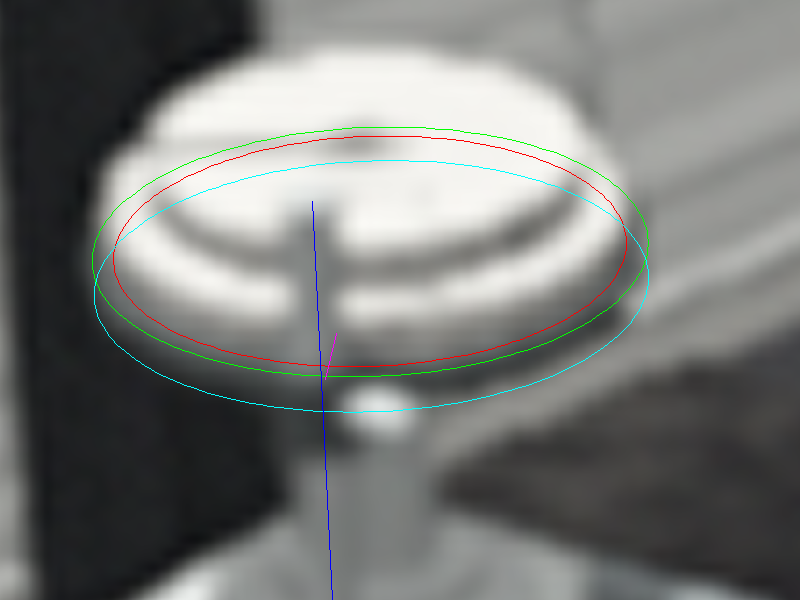

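```bash
python3 - <<'E'
from ov import *
s,c=cp['side'],cp['scene']
print("bottle top",tri([(s,(261,258)),(c,(182,217))]),at_z(c,(182,217),.17),at_z(s,(261,258),.17))
print("bottle foot",at_z(c,(187,270),0), "tape",at_z(c,(227,270),0),"weight",at_z(c,(265,275),.0))
print("case corner",at_z(c,(207,235),.05),at_z(s,(235,250),.06), at_z(c,(155,185),.06))
print("lid top right", tri([(c,(157,122)),(s,(75,180))]))
from station import ctrl
o=ctrl.get_obs(); print(R.from_rotvec(o['ee_rot']).as_matrix().round(3),o['eef_pos'])
E
```

```text
bottle top [0.55316432 0.28849546 0.16831406] [0.54944431 0.29203088 0.17      ] [0.55330241 0.28744614 0.17      ]
bottle foot [0.55226183 0.29623782 0.        ] tape [0.47974531 0.21987885 0.        ] weight [3.97058102e-01 1.60591127e-01 1.11022302e-16]
case corner [0.5817169  0.20402421 0.05      ] [0.60581489 0.17216736 0.06      ] [0.89145955 0.17546914 0.06      ]
lid top right [0.92405481 0.12331872 0.23946945]
[[ 0.225 -0.727  0.649]
 [-0.974 -0.166  0.152]
 [-0.002 -0.666 -0.746]] [ 0.54080699 -0.06604079  0.21850074]
```

Emit:
servo_tool:
  rows:
    - {"gripper": 0.0, "slide": [-0.039, -0.013, -0.001], "dr": [3, 3.5, 4]}
    - {"gripper": 0.0, "slide": [-0.072, -0.023, 0.007], "dr": [6, 7.5, 8.5]}
    - {"gripper": 0.0, "slide": [-0.079, -0.0255, 0.03], "dr": [9.5, 11.5, 13]}
    - {"gripper": 0.0, "slide": [-0.075, -0.0235, 0.0615], "dr": [13, 15.3, 17.2]}
    - {"gripper": 0.0, "slide": [-0.075, -0.0235, 0.0615], "dr": [13, 15.3, 17.2]}

```text
time: 11.75
eef_pos: [0.5649, -0.0151, 0.2254]
ee_rot: [-1.696, 1.757, -0.846]
contact_force: [0.6, -0.4, 0.8]
finger_gap: -0.006
```

Emit:
servo_tool:
  rows:
    - {"gripper": 0.0, "slide": [0, 0, 0], "dr": [0, 0, 0]}

```text
time: 11.85
eef_pos: [0.5644, -0.0159, 0.2249]
ee_rot: [-1.696, 1.758, -0.846]
contact_force: [0.2, -0.6, -0.1]
finger_gap: 0.003
```

```bash
python3 snap.py 12 wrist; python3 -c "
from h import *
from station import ctrl
o=ctrl.get_obs();print(o['joints'].round(2)); print(R.from_rotvec(o['ee_rot']).as_matrix().round(3))"
```

```text
11.9 [ 0.5641 -0.0172  0.225 ] [-1.698  1.757 -0.847] [ 0.3  0.3 -0.3] -0.0
[ 0.46 -0.28 -0.54  2.34  0.11  0.2  -1.83]
[[-0.052 -0.652  0.756]
 [-0.998  0.004 -0.065]
 [ 0.039 -0.758 -0.651]]
```

View pics/wrist12b.png

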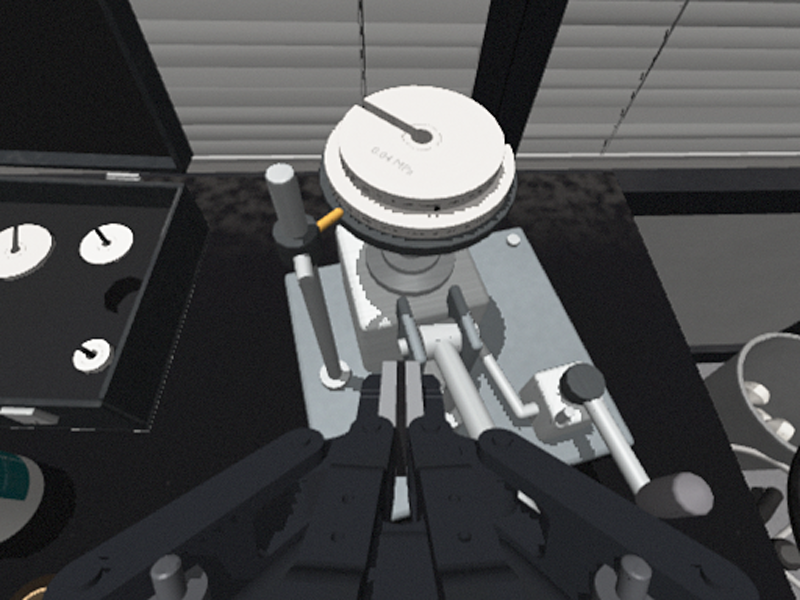

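Emit:
servo_tool:
  rows:
    - {"gripper": 0.0, "slide": [-0.015, 0.008, 0.015], "dr": [0, 0, 0]}
    - {"gripper": 0.0, "slide": [-0.03, 0.017, 0.034], "dr": [0, 0, 0]}
    - {"gripper": 0.0, "slide": [-0.03, 0.022, 0.042], "dr": [0, 0, 0]}
    - {"gripper": 0.0, "slide": [-0.03, 0.022, 0.042], "dr": [0, 0, 0]}

```text
time: 12.3
eef_pos: [0.5832, 0.0105, 0.1801]
ee_rot: [-1.698, 1.755, -0.847]
contact_force: [0.1, -0.5, -0.5]
finger_gap: 0.002
```

```bash
python3 snap.py 13 wrist; python3 -c "
from h import *; import pickle
from station import ctrl
o=ctrl.get_obs();print(o['joints'].round(2)); print(R.from_rotvec(o['ee_rot']).as_matrix().round(3))
p=pickle.load(open('pics/wrist13.pkl','rb')); print('cam',ray(p,(0,0))[0])
from ovw import *
ovw('13',.2064,.2172,'ow13',box=(190,60,340,170))"
```

```text
12.35 [0.5831 0.0105 0.1795] [-1.698  1.756 -0.846] [-1.5 -0.1 -1.1] 0.0
[ 1.01 -0.21 -1.14  2.33  0.42  0.07 -2.21]
[[-0.051 -0.652  0.757]
 [-0.998  0.004 -0.064]
 [ 0.038 -0.758 -0.651]]
cam [0.53044882 0.02035308 0.33871027]
```

View pics/wrist13b.png

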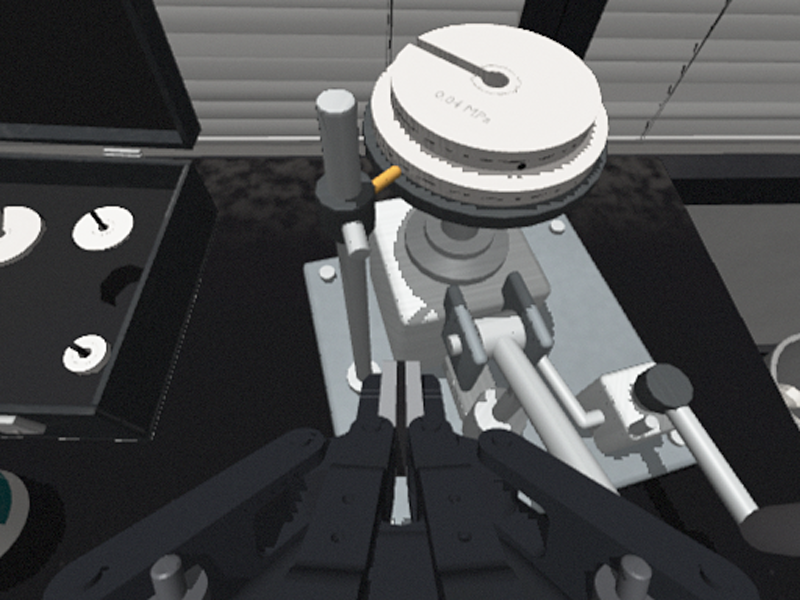

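View pics/ow13.png

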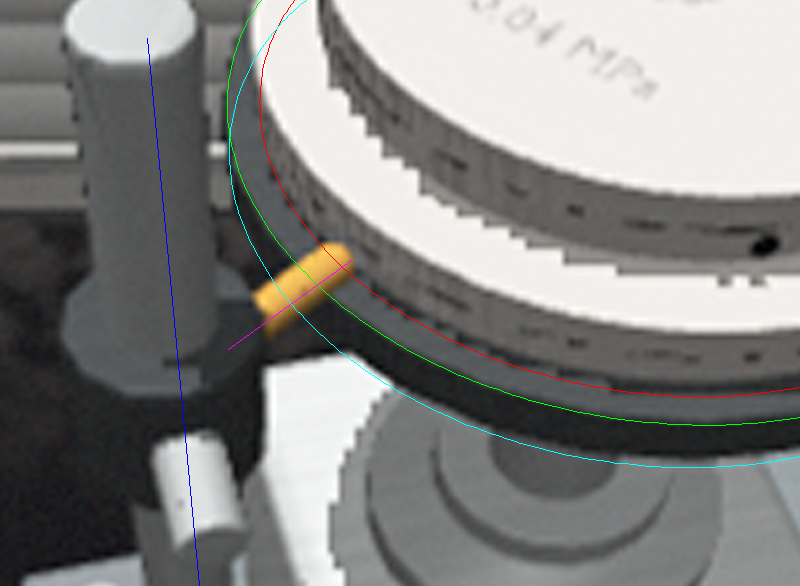

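```bash
python3 -c "
from ovw import *
ovw('13',.2064,.2172,'ow13z',box=(230,90,290,135))
p=pickle.load(open('pics/wrist13.pkl','rb'))
u=np.array([-.514,.857]);
for r in (.058,.060):
    E=np.array([.07,0])+r*u
    print(r,[((proj(p,pw(*q[:3],(E[0],E[1],z)))[0]-[230,90])*13.333).round(0) for z in (.2064,.2114,.2172)])
"
```

```text
0.058 [array([364., 397.]), array([369., 322.]), array([374., 231.])]
0.06 [array([337., 417.]), array([340., 343.]), array([345., 252.])]
```

View pics/ow13zraw.png

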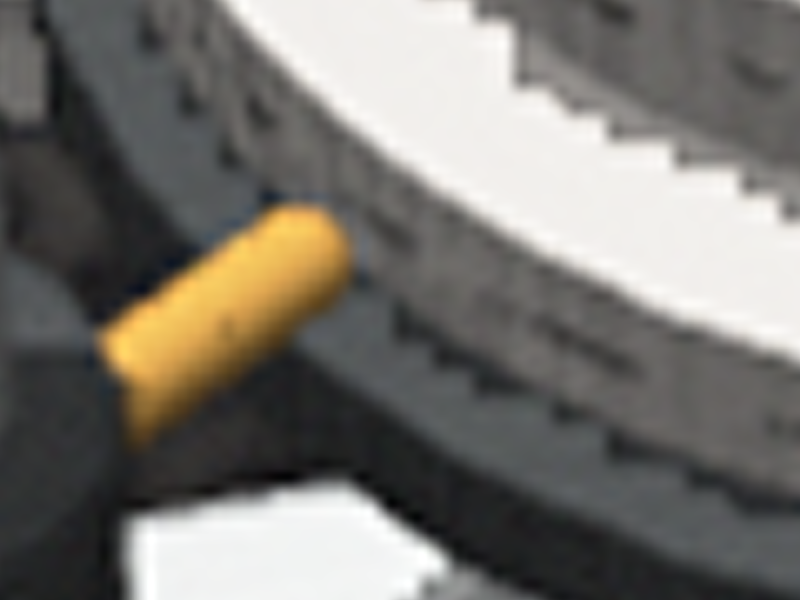

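View pics/ow13z.png

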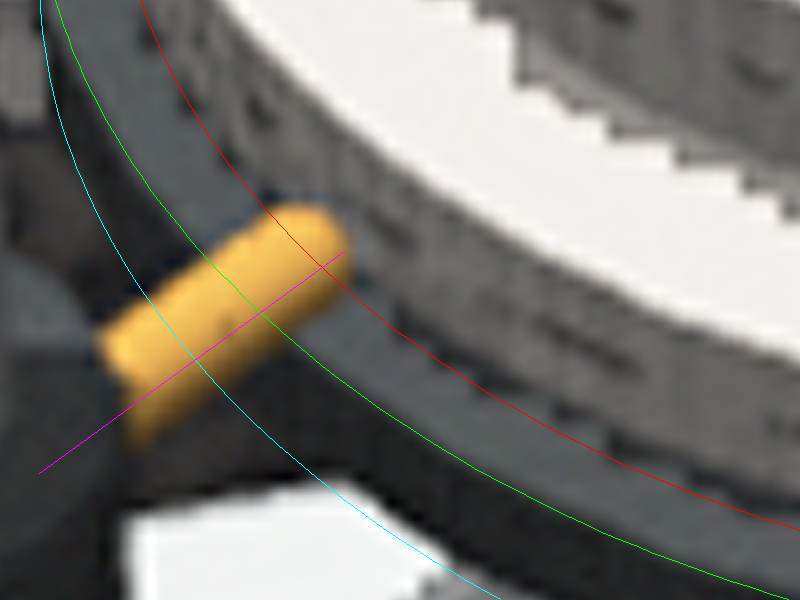

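```bash
cat > joint.py <<'E'
from h import *; import pickle
from scipy.ndimage import map_coordinates, gaussian_filter1d
q=np.load("pump.npy")
def edges(tag,zr,azs,r=.058,half=3.0,c=(.07,0)):
    p=pickle.load(open(f"pics/wrist{tag}.pkl","rb")); g=cv2.cvtColor(cv2.imread(f"pics/wrist{tag}.png"),cv2.COLOR_BGR2GRAY).astype(float)
    out=[]
    for a in azs:
        f=lambda a:proj(p,pw(*q[:3],(c[0]+r*np.cos(a),c[1]+r*np.sin(a),zr)))[0]
        A,B=f(a-.01),f(a+.01); tg=(B-A)/np.linalg.norm(B-A); O=proj(p,pw(*q[:3],(c[0],c[1],zr)))[0]; P=f(a)
        n=np.array([tg[1],-tg[0]]); n*=np.sign(n@(P-O)); s=np.arange(-half,half+.01,.1)
        pts=P+s[:,None]*n; v=gaussian_filter1d(map_coordinates(g,[pts[:,1],pts[:,0]],order=1),4); d=np.gradient(v)
        i=np.argmin(d); out.append((a,P+s[i]*n,s[i],-d[i]*10))
    return out
if __name__=="__main__":
    for tag in ("11","13"):
        for a,P,s,d in edges(tag,.2067,np.radians(np.arange(100,281,10))): print(tag,round(np.degrees(a)),P.round(1),"off",round(s,1),"str",round(d,1))
E
python3 joint.py
```

```text
11 100 [194.9  67.9] off 1.1 str 27.4
11 110 [198.8  76.1] off -0.7 str 5.3
11 120 [201.8  85.1] off 0.6 str 26.9
11 130 [208.2  92.8] off 0.4 str 29.9
11 140 [216.5  99.7] off 0.3 str 31.8
11 150 [226.5 105.4] off 0.2 str 30.6
11 160 [237.9 109.3] off -0.2 str 31.2
11 170 [250.2 111.5] off -0.7 str 27.3
11 180 [262.9 112.6] off -0.5 str 26.7
11 190 [275.5 111.4] off -0.8 str 30.5
11 200 [287.5 108.4] off -1.2 str 30.7
11 210 [298.5 104.1] off -1.2 str 25.5
11 220 [308.1  98.3] off -1.4 str 29.7
11 230 [316.1  91.6] off -1.3 str 32.4
11 240 [321.7  83.8] off -1.7 str 30.8
11 250 [325.5  75.8] off -1.8 str 38.3
11 260 [328.4  67.6] off -0.8 str 2.7
11 270 [327.2  59.3] off -1.8 str 8.8
11 280 [325.4  51.3] off -1.6 str 63.9
13 100 [238.9 101.2] off 0.5 str 26.7
13 110 [247.5 109.3] off -1.3 str 3.7
13 120 [256.2 118.7] off 0.0 str 24.4
13 130 [268.1 126.4] off 0.2 str 28.2
13 140 [281.9 132.4] off 0.1 str 26.8
13 150 [297.1 136.3] off -0.3 str 31.6
13 160 [312.8 138.5] off -0.5 str 29.7
13 170 [328.4 138.6] off -0.7 str 26.5
13 180 [343.2 136.9] off -0.5 str 27.0
13 190 [356.4 132.7] off -1.0 str 27.8
13 200 [367.7 127.1] off -1.1 str 27.2
13 210 [376.5 120.2] off -1.3 str 29.3
13 220 [383.  112.5] off -1.1 str 17.0
13 230 [386.8 104. ] off -1.1 str 26.5
13 240 [386.7  95.2] off -2.5 str 17.7
13 250 [388.5  86. ] off 0.5 str 87.1
13 260 [382.6  78.3] off -2.3 str 1.5
13 270 [380.7  67.7] off 1.8 str 0.3
13 280 [370.9  62.5] off -1.9 str 0.7
```

```bash
cat > jfit.py <<'E'
from joint import *
def jfit(views,zr0=.207,zp0=.2175,zr_shared=True,verbose=True,freeaz=True):
    tags=list(views); n=len(tags)
    E={}
    for t in tags:
        E[t]=np.array([P for a,P,s,d in edges(t,zr0,np.radians(views[t]['az'])) if d>15 and abs(s)<2.6])
    P0={t:pickle.load(open(f"pics/wrist{t}.pkl","rb")) for t in tags}
    th=np.linspace(0,2*np.pi,1441)
    def cam(p0,v):
        p=dict(p0); Rm=cv2.Rodrigues(p0['rvec'])[0]; dR=R.from_rotvec(v[3:6]).as_matrix()
        p['rvec']=cv2.Rodrigues(dR@Rm)[0].ravel(); p['tvec']=dR@p0['tvec']+v[:3]; return p
    def res(x):
        zr,zp,az=x[:3]; g=q[:3]+x[3:6]; r=[]
        tp=np.array([.07+.06*np.cos(az),.06*np.sin(az),zp])
        for i,t in enumerate(tags):
            v=x[6+6*i:12+6*i]; p=cam(P0[t],v)
            C=proj(p,pw(*g,np.c_[.07+.058*np.cos(th),.058*np.sin(th),0*th+zr]))
            for a in E[t]:
                d=C-a; j=np.argmin((d**2).sum(1)); tg=C[(j+1)%1440]-C[j-1]; nn=np.array([tg[1],-tg[0]])/np.linalg.norm(tg); r.append(d[j]@nn/.3)
            r+=list((proj(p,pw(*g,tp))[0]-views[t]['tip'])/.5)
            if 'ptop' in views[t]:
                r+=list((proj(p,pw(*g,(.025,.075,.26)))[0]-views[t]['ptop'])/1.)
                r+=list((proj(p,pw(*g,(.025,.075,.026)))[0]-views[t]['pfoot'])/1.5)
            r+=list(v[:3]/.002)+list(v[3:6]/.004)
        r.append((az-np.radians(121))/(.05 if freeaz else 1e-4)); r+=list(x[3:5]/.003)+[x[5]/.01]
        return np.array(r)
    x0=np.r_[zr0,zp0,np.radians(121),np.zeros(3+6*n)]
    s=least_squares(res,x0,x_scale=np.r_[.002,.002,.02,.002,.002,.01,np.tile([.002]*3+[.004]*3,n)],diff_step=1e-5)
    cov=np.linalg.inv(s.jac.T@s.jac); sd=(cov[0,0]+cov[1,1]-2*cov[0,1])**.5
    print(tags,"zr %.4f zp %.4f az %.1f remaining %.2f +- %.2f mm cost %.1f"%(s.x[0],s.x[1],np.degrees(s.x[2]),1e3*(s.x[1]-s.x[0]),1e3*sd,s.cost),"dpump",s.x[3:6].round(4))
    if verbose: print(s.fun.round(1))
    return s.x
azs=[a for a in range(95,235,5) if not 103<a<118]
V={"11":dict(az=azs,tip=(196.5,75.25),ptop=(143.7,38.7),pfoot=(206,187)),
   "13":dict(az=azs,tip=(230+334/13.33,90+234/13.33),ptop=(214.75,65.25),pfoot=(231.7,242))}
if __name__=="__main__":
    jfit(V); jfit({"13":V["13"]},verbose=False); jfit({"11":V["11"]},verbose=False); jfit(V,freeaz=False,verbose=False)
E
python3 jfit.py
```

```text
['11', '13'] zr 0.2054 zp 0.2171 az 121.1 remaining 11.65 +- 0.45 mm cost 53.5 dpump [ 0.0014  0.0021 -0.0102]
[-7.6  3.3  1.4  1.   0.6 -0.4  0.7 -0.2  0.6  0.2  0.1  0.3 -1.1 -0.4
  0.2 -0.8 -0.1  0.3 -0.7 -0.3 -0.6 -0.2 -0.1 -0.   1.1  1.8  0.5  0.8
  0.8  1.1 -0.2 -0.7 -0.7  0.7 -1.3  1.5  0.3 -0.   0.3 -0.4 -0.2  0.3
 -0.5  0.8 -0.3  0.   1.  -0.4  0.3 -0.4 -0.   0.3 -1.3  0.1 -0.6 -0.6
  1.  -0.7 -1.1  0.7  0.5  0.8 -0.6 -0.8  0.4 -0.9  1.6 -0.8  0.4  0.2
 -0.4  0.2  0.8 -1.   0.   0.5  0.7 -1. ]
['13'] zr 0.2062 zp 0.2176 az 121.6 remaining 11.43 +- 0.50 mm cost 6.4 dpump [ 0.0002  0.001  -0.0056]
['11'] zr 0.2036 zp 0.2139 az 118.3 remaining 10.23 +- 1.64 mm cost 41.4 dpump [ 0.0024  0.002  -0.0034]
['11', '13'] zr 0.2054 zp 0.2169 az 121.0 remaining 11.59 +- 0.40 mm cost 53.6 dpump [ 0.0014  0.0021 -0.0094]
```

```bash
cat > rel.py <<'E'
from h import *
from station import ctrl
o=ctrl.get_obs(); M=R.from_rotvec(o['ee_rot']); P=o['eef_pos']
R0=R.from_rotvec([-2.460,1.954,-.001])
def go(tp,frac=1,Rt=R0,frm=(P,M)):
    rv=(frm[1].inv()*Rt).as_rotvec(degrees=True)
    return (frm[1].inv().apply(np.array(tp)-frm[0])).round(4),(rv*frac).round(2),np.linalg.norm(rv).round(1)
E
python3 - <<'E'
from rel import *
print(P)
# 10 rows straight rotation
W=[(.575,-.004,.20),(.565,-.017,.225),(.55,-.03,.235),(.535,-.045,.24),(.52,-.06,.245)]
for i,w in enumerate(W): print(i,*go(w,(i+1)/8))
# second call starting from pose after
M2=M*R.from_rotvec((M.inv()*R0).as_rotvec()*5/8); P2=np.array(W[-1])
W2=[(.505,-.07,.245),(.485,-.08,.245),(.4655,-.0855,.24),(.4625,-.0862,.225),(.4625,-.0862,.205)]
for i,w in enumerate(W2): print(i,*go(w,min(1,(i+1)/3),frm=(P2,M2)))
E
```

```text
[0.5830641  0.01045179 0.17954617]
0 [ 0.0156 -0.0103 -0.0185] [-6.09 -1.12 -1.76] 51.5
1 [ 0.0301 -0.0228 -0.0415] [-12.17  -2.23  -3.52] 51.5
2 [ 0.0442 -0.0207 -0.0585] [-18.26  -3.35  -5.28] 51.5
3 [ 0.0601 -0.0147 -0.0722] [-24.35  -4.46  -7.04] 51.5
4 [ 0.0761 -0.0088 -0.0858] [-30.44  -5.58  -8.8 ] 51.5
0 [ 0.008   0.0154 -0.0048] [-6.09 -1.12 -1.76] 19.3
1 [ 0.0153  0.0356 -0.0112] [-12.17  -2.23  -3.52] 19.3
2 [ 0.0181  0.0562 -0.0126] [-18.26  -3.35  -5.28] 19.3
3 [0.0177 0.0639 0.0006] [-18.26  -3.35  -5.28] 19.3
4 [0.0169 0.0702 0.0196] [-18.26  -3.35  -5.28] 19.3
```

Emit:
servo_tool:
  rows:
    - {"gripper": 0.0, "slide": [0.0156, -0.0103, -0.0185], "dr": [-6.1, -1.1, -1.8]}
    - {"gripper": 0.0, "slide": [0.03, -0.0228, -0.0415], "dr": [-12.2, -2.2, -3.5]}
    - {"gripper": 0.0, "slide": [0.0442, -0.0207, -0.0585], "dr": [-18.3, -3.4, -5.3]}
    - {"gripper": 0.0, "slide": [0.06, -0.0147, -0.0722], "dr": [-24.4, -4.5, -7.0]}
    - {"gripper": 0.0, "slide": [0.076, -0.0088, -0.0858], "dr": [-30.4, -5.6, -8.8]}

```text
time: 12.85
eef_pos: [0.53, -0.0553, 0.2393]
ee_rot: [-1.923, 1.863, -0.707]
contact_force: [0.1, -2.7, -0.6]
finger_gap: -0.003
```

Emit:
servo_tool:
  rows:
    - {"gripper": 0.0, "slide": [0.008, 0.0154, -0.0048], "dr": [-6.1, -1.1, -1.8]}
    - {"gripper": 0.0, "slide": [0.0153, 0.0356, -0.0112], "dr": [-12.2, -2.2, -3.5]}
    - {"gripper": 0.0, "slide": [0.018, 0.056, -0.0126], "dr": [-18.3, -3.4, -5.3]}
    - {"gripper": 0.0, "slide": [0.0177, 0.0639, 0.0], "dr": [-18.3, -3.4, -5.3]}
    - {"gripper": 0.0, "slide": [0.0177, 0.0639, 0.0], "dr": [-18.3, -3.4, -5.3]}

```text
time: 13.35
eef_pos: [0.4786, -0.0774, 0.2022]
ee_rot: [-2.206, 1.961, -0.393]
contact_force: [-0.0, 0.1, -0.3]
finger_gap: -0.004
```

Emit:
servo_tool:
  rows:
    - {"gripper": 0.0, "slide": [0, 0, 0], "dr": [0, 0, 0]}

```text
time: 13.45
eef_pos: [0.4792, -0.0774, 0.2037]
ee_rot: [-2.204, 1.961, -0.398]
contact_force: [-0.0, 0.9, -0.1]
finger_gap: 0.002
```

```bash
python3 - <<'E'
from rel import *
print(o['time'],P,M.as_matrix().round(3).tolist())
print(go((.4605,-.0862,.194)))
import numpy as np
for th in (.1,.2,.28):
    h=.115+.19*np.sin(.35-th)+.012; x=-.19*np.cos(.35-th)
    w=pw(.633,-.0485,.2217,[(x,0,h)])[0]; print(th,w.round(4),go(w)[0])
E
python3 avg.py 14
```

```text
13.45 [ 0.47917785 -0.07736216  0.20368289] [[0.103, -0.947, 0.305], [-0.991, -0.125, -0.053], [0.088, -0.297, -0.951]]
(array([0.006 , 0.0217, 0.004 ]), array([-16.95,  -6.07,  -6.34]), np.float64(19.1))
0.1 [ 0.4534 -0.089   0.174 ] [0.0062 0.0346 0.021 ]
0.2 [ 0.4497 -0.0898  0.1554] [0.005  0.0438 0.0376]
0.28 [ 0.4481 -0.0902  0.1403] [0.0039 0.0498 0.0515]
14.05
```

```bash
python3 - <<'E'
from rel import *
print(go((.470,-.082,.22),.5),go((.4605,-.0862,.212)))
E
```

```text
(array([ 0.0045,  0.0041, -0.0185]), array([-8.49, -3.1 , -3.23]), np.float64(19.2)) (array([ 0.007 ,  0.016 , -0.0136]), array([-16.97,  -6.2 ,  -6.47]), np.float64(19.2))
```

Emit:
servo_tool:
  rows:
    - {"gripper": 0.0, "slide": [0.0025, 0.002, -0.018], "dr": [-5, -1.8, -1.9]}
    - {"gripper": 0.0, "slide": [0.0045, 0.006, -0.0185], "dr": [-10, -3.6, -3.8]}
    - {"gripper": 0.0, "slide": [0.006, 0.011, -0.016], "dr": [-14, -5.1, -5.3]}
    - {"gripper": 0.0, "slide": [0.007, 0.016, -0.0136], "dr": [-17, -6.2, -6.5]}
    - {"gripper": 0.0, "slide": [0.007, 0.016, -0.0136], "dr": [-17, -6.2, -6.5]}

```text
time: 14.55
eef_pos: [0.4608, -0.0864, 0.2112]
ee_rot: [2.459, -1.952, -0.003]
contact_force: [0.7, 0.8, -0.8]
finger_gap: -0.001
```

```bash
python3 - <<'E'
from rel import *
print(o['time'],P,M.as_matrix().round(3).tolist())
for th in (0,.1,.15,.2,.24,.28,.3,.35):
    h=.115+.19*np.sin(.35-th)+.012; x=-.19*np.cos(.35-th)
    w=pw(.633,-.0485,.2217,[(x,0,h)])[0]; print(th,w.round(4),go(w))
E
python3 snap.py 15 wrist
```

```text
14.55 [ 0.46075397 -0.08641979  0.21117835] [[0.227, -0.974, -0.002], [-0.974, -0.227, 0.0], [-0.001, 0.002, -1.0]]
0 [ 0.4589 -0.0877  0.1922] (array([0.0009, 0.0021, 0.019 ]), array([0.16, 0.06, 0.03]), np.float64(0.2))
0.1 [ 0.4534 -0.089   0.174 ] (array([0.0009, 0.0076, 0.0372]), array([0.16, 0.06, 0.03]), np.float64(0.2))
0.15 [ 0.4513 -0.0894  0.1647] (array([0.0008, 0.0097, 0.0465]), array([0.16, 0.06, 0.03]), np.float64(0.2))
0.2 [ 0.4497 -0.0898  0.1554] (array([0.0008, 0.0114, 0.0558]), array([0.16, 0.06, 0.03]), np.float64(0.2))
0.24 [ 0.4488 -0.09    0.1479] (array([0.0008, 0.0123, 0.0633]), array([0.16, 0.06, 0.03]), np.float64(0.2))
0.28 [ 0.4481 -0.0902  0.1403] (array([0.0008, 0.013 , 0.0709]), array([0.16, 0.06, 0.03]), np.float64(0.2))
0.3 [ 0.4479 -0.0902  0.1365] (array([0.0008, 0.0132, 0.0747]), array([0.16, 0.06, 0.03]), np.float64(0.2))
0.35 [ 0.4477 -0.0903  0.127 ] (array([0.0008, 0.0134, 0.0842]), array([0.16, 0.06, 0.03]), np.float64(0.2))
14.6 [ 0.4608 -0.0862  0.2115] [ 2.46  -1.954  0.   ] [-0.   0.2 -0.6] -0.0
```

View pics/wrist15b.png

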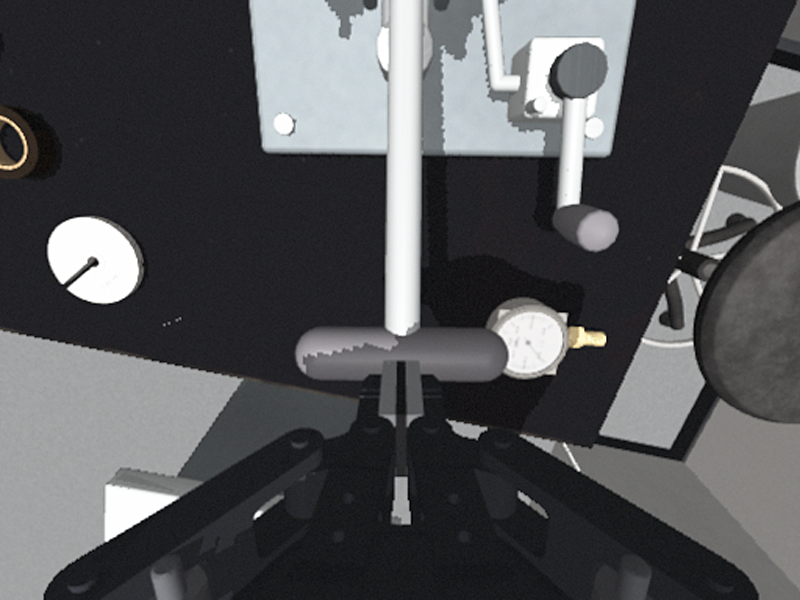

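Emit:
servo_tool:
  rows:
    - {"gripper": 0.0, "slide": [0.001, 0.002, 0.017], "dr": [0, 0, 0]}
    - {"gripper": 0.0, "slide": [0.001, 0.005, 0.03], "dr": [0, 0, 0]}
    - {"gripper": 0.0, "slide": [0.001, 0.008, 0.043], "dr": [0, 0, 0]}
    - {"gripper": 0.0, "slide": [0.001, 0.011, 0.056], "dr": [0, 0, 0]}
    - {"gripper": 0.0, "slide": [0.001, 0.0125, 0.067], "dr": [0, 0, 0]}

```text
time: 15.1
eef_pos: [0.4473, -0.0903, 0.1445]
ee_rot: [2.459, -1.953, 0.0]
contact_force: [-7.0, -0.6, 10.4]
finger_gap: 0.001
```

Emit:
servo_tool:
  rows:
    - {"gripper": 0.0, "slide": [0, 0, 0], "dr": [0, 0, 0]}
    - {"gripper": 0.0, "slide": [0, 0, 0], "dr": [0, 0, 0]}

```text
time: 15.3
eef_pos: [0.4478, -0.0902, 0.1448]
ee_rot: [2.459, -1.953, 0.0]
contact_force: [-4.4, 0.0, 6.1]
finger_gap: 0.004
```

```bash
python3 avg.py 16; cat > rise.py <<'E'
import sys
from h import *; import pickle
cp=pickle.load(open("cp0.pkl","rb")); q=np.load("pump.npy")
def rise(n,a,b,box,z0,guess):
    A=np.load(f"pics/{n}A{a}.npy").mean(2).astype(np.float32); B=np.load(f"pics/{n}A{b}.npy").mean(2).astype(np.float32)
    x0,y0,x1,y1=box; T=A[y0:y1,x0:x1]
    P=proj(cp[n],pw(*q[:3],[(.07,0,z0),(.07,0,z0+.01)])); g=(P[1]-P[0])/10 # px per mm
    # ECC affine w/ translation init
    best=None
    for gm in guess:
        W=np.array([[1,0,x0+g[0]*gm],[0,1,y0+g[1]*gm]],np.float32)
        try: cc,W=cv2.findTransformECC(T,B,W,cv2.MOTION_AFFINE,(3,500,1e-7),None,1)
        except cv2.error: continue
        c=np.array([(x1-x0)/2,(y1-y0)/2,1]); d=W@c-[x0+c[0],y0+c[1]]
        if best is None or cc>best[0]: best=(cc,d)
    cc,d=best; print(n,a,b,"d",d.round(2),"mm",round(float(d@g/(g@g)),2),"cc",round(cc,4),"px/mm",g.round(3))
if __name__=="__main__":
    a,b=sys.argv[1:3]
    rise("side",a,b,(170,125,208,157),.225,(0,3,6,9,12,20)); rise("scene",a,b,(223,125,264,155),.225,(0,3,6,9,12,20))
E
python3 rise.py 10 14; python3 rise.py 10 16; python3 rise.py 9 10
python3 -c "
from station import ctrl; import numpy as np
o=ctrl.get_obs(); print(o['eef_pos'],o['contact_force']); print('theta',.35-np.arcsin((o['eef_pos'][2]-.012-.115)/.19))"
```

```text
15.9
side 10 14 d [-0. -0.] mm 0.01 cc 1.0 px/mm [-0.047 -0.364]
scene 10 14 d [-0. -0.] mm 0.0 cc 0.9999 px/mm [-0.014 -0.307]
side 10 16 d [-0.3  -1.92] mm 5.28 cc 0.9954 px/mm [-0.047 -0.364]
scene 10 16 d [-0.1  -1.53] mm 4.99 cc 0.9823 px/mm [-0.014 -0.307]
side 9 10 d [-1.09 -6.94] mm 19.15 cc 0.9935 px/mm [-0.047 -0.364]
scene 9 10 d [-0.26 -5.92] mm 19.29 cc 0.9695 px/mm [-0.014 -0.307]
[ 0.44795102 -0.09016497  0.1451203 ] [-4.39667262 -0.73290447  6.34746957]
theta 0.25448481831238123
```

Emit:
servo_tool:
  rows:
    - {"gripper": 0.0, "slide": [0, 0, 0.006], "dr": [0, 0, 0]}
    - {"gripper": 0.0, "slide": [0, 0, 0.012], "dr": [0, 0, 0]}
    - {"gripper": 0.0, "slide": [0, 0, 0.018], "dr": [0, 0, 0]}
    - {"gripper": 0.0, "slide": [0, 0, 0.0225], "dr": [0, 0, 0]}
    - {"gripper": 0.0, "slide": [0, 0, 0.0238], "dr": [0, 0, 0]}

```text
time: 16.4
eef_pos: [0.4475, -0.0904, 0.1209]
ee_rot: [2.459, -1.953, -0.0]
contact_force: [-7.3, -1.2, 8.7]
finger_gap: 0.004
```

Emit:
servo_tool:
  rows:
    - {"gripper": 0.0, "slide": [0, 0, 0], "dr": [0, 0, 0]}
    - {"gripper": 0.0, "slide": [0, 0, 0], "dr": [0, 0, 0]}

```text
time: 16.6
eef_pos: [0.4475, -0.0904, 0.1212]
ee_rot: [2.459, -1.953, -0.0]
contact_force: [-7.3, -1.4, 8.0]
finger_gap: 0.003
```

```bash
python3 avg.py 17; python3 rise.py 10 17; python3 rise.py 16 17
python3 -c "
from station import ctrl; import numpy as np
o=ctrl.get_obs(); print(o['eef_pos'],o['contact_force']); print('theta',.35-np.arcsin((o['eef_pos'][2]-.012-.115)/.19))
from ov import *
ov('side','17',(165,125,230,173),.2165,.2172,'ovs17',(1.4,.4))"
```

```text
17.2
side 10 17 d [-0.56 -3.72] mm 10.25 cc 0.9924 px/mm [-0.047 -0.364]
scene 10 17 d [-0.27 -3.13] mm 10.21 cc 0.9711 px/mm [-0.014 -0.307]
side 16 17 d [-0.2 -1.8] mm 4.94 cc 0.9954 px/mm [-0.047 -0.364]
scene 16 17 d [-0.01 -1.4 ] mm 4.56 cc 0.9868 px/mm [-0.014 -0.307]
[ 0.44749719 -0.09041337  0.12122921] [-6.7414408  -0.93667316  8.10544321]
theta 0.38037726915574777
```

View pics/ovs17raw.png

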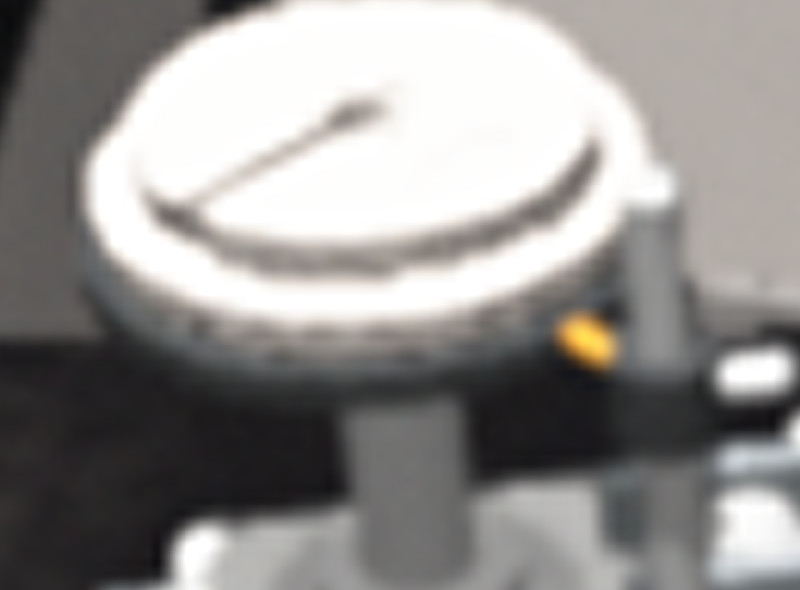

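Emit:
servo_tool:
  rows:
    - {"gripper": 0.0, "slide": [0, 0.0, -0.02], "dr": [0, 0, 0]}
    - {"gripper": 0.0, "slide": [0, -0.002, -0.04], "dr": [0, 0, 0]}
    - {"gripper": 0.0, "slide": [0, -0.006, -0.06], "dr": [0, 0, 0]}
    - {"gripper": 0.0, "slide": [0, -0.012, -0.08], "dr": [0, 0, 0]}
    - {"gripper": 0.0, "slide": [0, -0.012, -0.11], "dr": [0, 0, 0]}

```text
time: 17.7
eef_pos: [0.46, -0.0867, 0.2309]
ee_rot: [2.46, -1.952, -0.001]
contact_force: [0.5, -1.2, 0.1]
finger_gap: -0.007
```

Emit:
servo_tool:
  rows:
    - {"gripper": 0.0, "slide": [0, 0, 0], "dr": [0, 0, 0]}

```text
time: 17.8
eef_pos: [0.462, -0.0871, 0.2346]
ee_rot: [-2.458, 1.951, -0.009]
contact_force: [1.3, -0.1, -0.0]
finger_gap: -0.001
```

```bash
python3 - <<'E'
from rel import *
print(o['time'],P,o['ee_rot'])
Rt=R.from_rotvec([-1.698,1.756,-.846]); fr=(P,M)
W=[(.485,-.08,.245),(.51,-.07,.25),(.535,-.055,.25),(.55,-.04,.245),(.562,-.02,.235)]
for i,w in enumerate(W): print(*go(w,(i+1)/7,Rt,fr))
M2=M*R.from_rotvec((M.inv()*Rt).as_rotvec()*5/7); P2=np.array(W[-1])
for i,w in enumerate([(.566,-.016,.23),(.572,-.005,.215),(.578,.004,.195),(.583,.0105,.18),(.583,.0105,.18)]): print(*go(w,min(1,(i+1)/2),Rt,(P2,M2)))
E
```

```text
17.8 [ 0.46201162 -0.08712948  0.23462739] [-2.45836307  1.95126955 -0.00947046]
[-0.0017 -0.0241 -0.0102] [6.9  1.27 2.02] 51.1
[-0.0057 -0.0507 -0.0151] [13.81  2.53  4.04] 51.1
[-0.0147 -0.0785 -0.0149] [20.71  3.8   6.06] 51.1
[-0.0259 -0.0965 -0.0099] [27.62  5.06  8.08] 51.1
[-0.0427 -0.1126  0.0002] [34.52  6.33 10.1 ] 51.1
[-0.0041 -0.0006  0.0063] [6.9  1.27 2.02] 14.6
[-0.0157  0.0026  0.0217] [13.81  2.53  4.04] 14.6
[-0.0256  0.0087  0.0412] [13.81  2.53  4.04] 14.6
[-0.0327  0.0129  0.0562] [13.81  2.53  4.04] 14.6
[-0.0327  0.0129  0.0562] [13.81  2.53  4.04] 14.6
```

Emit:
servo_tool:
  rows:
    - {"gripper": 0.0, "slide": [-0.0017, -0.024, -0.0102], "dr": [6.9, 1.3, 2.0]}
    - {"gripper": 0.0, "slide": [-0.0057, -0.0507, -0.0151], "dr": [13.8, 2.5, 4.0]}
    - {"gripper": 0.0, "slide": [-0.0147, -0.0785, -0.0149], "dr": [20.7, 3.8, 6.0]}
    - {"gripper": 0.0, "slide": [-0.0259, -0.0965, -0.01], "dr": [27.6, 5.1, 8.1]}
    - {"gripper": 0.0, "slide": [-0.0427, -0.1126, 0.0], "dr": [34.5, 6.3, 10.1]}

```text
time: 18.3
eef_pos: [0.5611, -0.0198, 0.2321]
ee_rot: [-1.923, 1.839, -0.64]
contact_force: [1.0, 0.5, -0.5]
finger_gap: -0.0
```

Emit:
servo_tool:
  rows:
    - {"gripper": 0.0, "slide": [-0.004, -0.0005, 0.0063], "dr": [5.5, 1.0, 1.6]}
    - {"gripper": 0.0, "slide": [-0.0157, 0.0026, 0.0217], "dr": [11.0, 2.0, 3.2]}
    - {"gripper": 0.0, "slide": [-0.0256, 0.0087, 0.0412], "dr": [11.0, 2.0, 3.2]}
    - {"gripper": 0.0, "slide": [-0.0327, 0.0129, 0.0562], "dr": [11.0, 2.0, 3.2]}
    - {"gripper": 0.0, "slide": [-0.0327, 0.0129, 0.0562], "dr": [11.0, 2.0, 3.2]}

```text
time: 18.8
eef_pos: [0.5795, 0.0106, 0.1734]
ee_rot: [-1.752, 1.78, -0.797]
contact_force: [-0.7, -1.5, 0.4]
finger_gap: -0.002
```

Emit:
servo_tool:
  rows:
    - {"gripper": 0.0, "slide": [0, 0, 0], "dr": [0, 0, 0]}
    - {"gripper": 0.0, "slide": [0, 0, 0], "dr": [0, 0, 0]}

```text
time: 19.0
eef_pos: [0.581, 0.0096, 0.1769]
ee_rot: [-1.748, 1.779, -0.801]
contact_force: [-0.6, 0.4, 0.6]
finger_gap: 0.002
```

```bash
python3 snap.py 18 wrist; python3 -c "
from h import *
from station import ctrl
o=ctrl.get_obs();print(o['joints'].round(2),o['qvel'].round(3))
from ovw import *
ovw('18',.2165,.2175,'ow18',box=(190,30,340,140))"
```

```text
19.05 [0.5812 0.0101 0.1771] [-1.748  1.778 -0.801] [ 1.  -0.3  0.3] -0.0
[ 0.66 -0.14 -0.82  2.31  0.56  0.17 -2.3 ] [-0.007  0.001 -0.011 -0.001  0.018 -0.001 -0.02 ]
```

View pics/wrist18b.png

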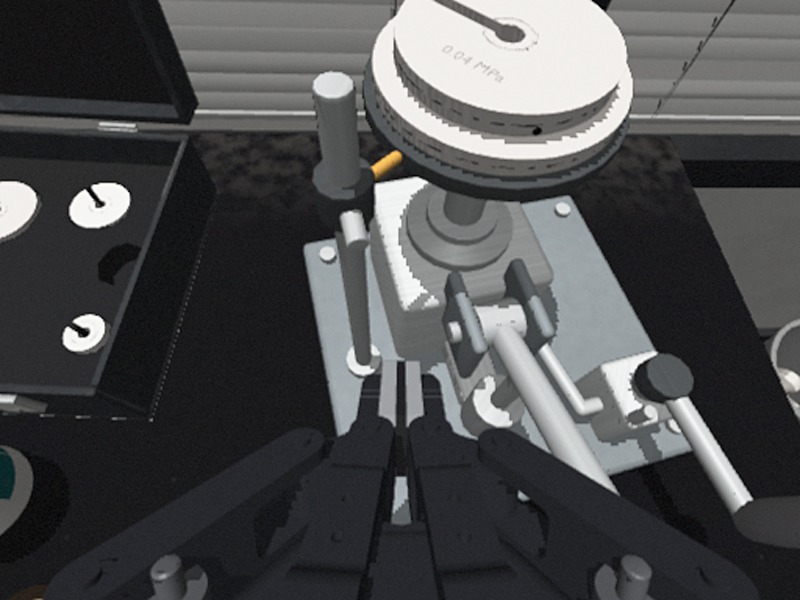

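View pics/ow18.png

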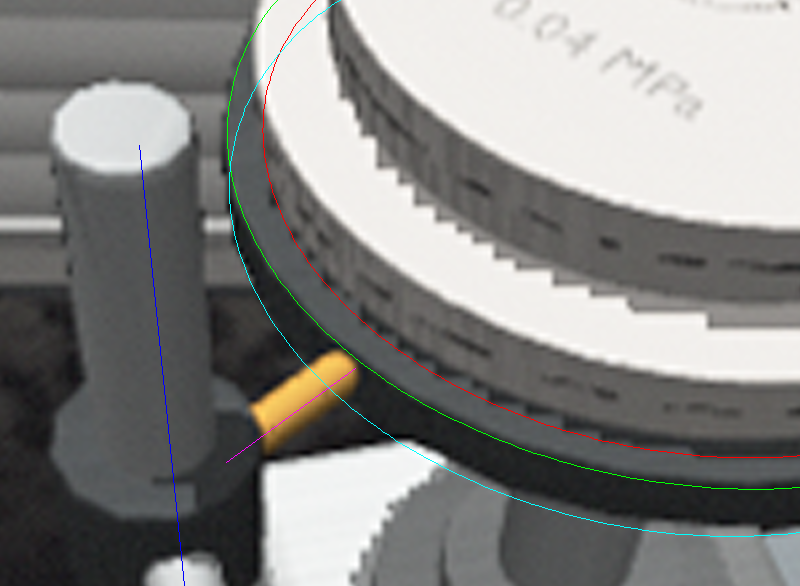

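```bash
python3 -c "
from ovw import *
ovw('18',.2165,.2175,'ow18z',box=(230,75,290,120))
p=pickle.load(open('pics/wrist18.pkl','rb'))
u=np.array([-.514,.857]);
for r in (.058,.060):
    E=np.array([.07,0])+r*u
    print(r,[((proj(p,pw(*q[:3],(E[0],E[1],z)))[0]-[230,75])*13.333).round(0) for z in (.2155,.2165,.2175)])
"
```

```text
0.058 [array([384., 333.]), array([385., 317.]), array([386., 300.])]
0.06 [array([353., 355.]), array([354., 339.]), array([355., 322.])]
```

View pics/ow18z.png

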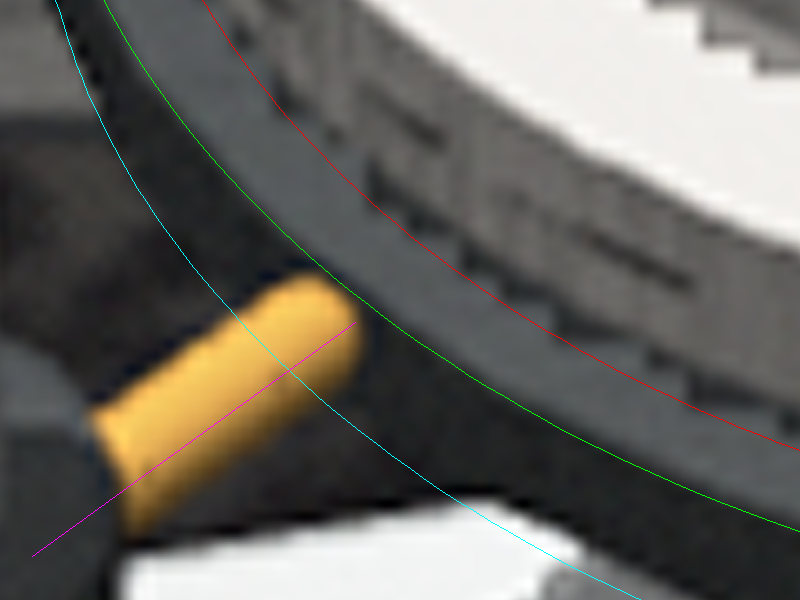

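View pics/ow18zraw.png

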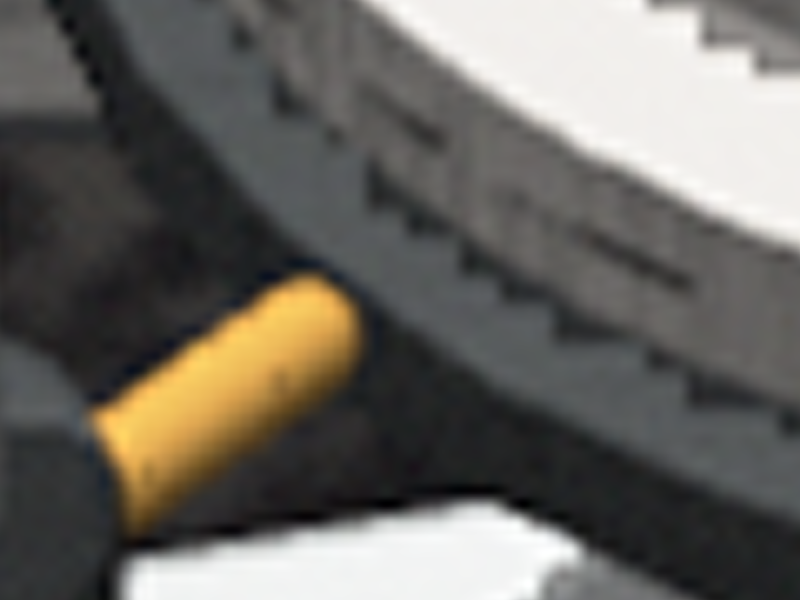

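```bash
python3 - <<'E'
from jfit import *
azs=[a for a in range(95,235,5)]
V18={"18":dict(az=azs,tip=(230+344/13.333,75+311/13.333),ptop=(190+122/5.333,30+125/5.333),pfoot=(364/1.5625,360/1.5625))}
for a,P,s,d in edges("18",.2165,np.radians(azs)): print(round(np.degrees(a)),round(s,1),round(d),end=" | ")
print()
jfit(V18,.2165,.2175); jfit(V18,.2165,.2175,freeaz=False,verbose=False)
V13={"13":dict(V["13"],tip=(230+322/13.33,90+238/13.33))}
jfit(V13,verbose=False)
E
```

```text
95 0.1 29 | 100 0.1 31 | 105 -0.1 26 | 110 -0.3 27 | 115 -0.1 26 | 120 -0.9 23 | 125 -0.7 25 | 130 -0.8 27 | 135 -0.7 26 | 140 -0.8 28 | 145 -1.1 28 | 150 -1.0 27 | 155 -0.9 26 | 160 -1.4 26 | 165 -1.2 29 | 170 -1.3 29 | 175 -1.5 25 | 180 -1.3 25 | 185 -1.7 27 | 190 -1.5 26 | 195 -1.4 26 | 200 -1.7 29 | 205 -1.3 28 | 210 -1.6 33 | 215 -1.5 27 | 220 -1.0 38 | 225 -1.6 18 | 230 1.8 9 | 
['18'] zr 0.2160 zp 0.2167 az 121.5 remaining 0.73 +- 0.49 mm cost 5.5 dpump [ 0.0004  0.0008 -0.0077]
[-0.3  0.2  0.  -0.2  0.9 -1.3 -0.3 -0.3  0.4  0.4 -0.3  0.3  0.8 -0.6
  0.3  0.1 -0.4  0.5 -0.7  0.   0.4 -0.6  0.7 -0.4 -0.2  1.2 -1.1 -0.
 -0.   0.7  0.  -0.1 -0.3 -0.2 -0.3 -0.3  0.1  0.1  0.3  0.2  0.1  0.3
 -0.8]
['18'] zr 0.2157 zp 0.2163 az 121.0 remaining 0.54 +- 0.45 mm cost 6.0 dpump [ 0.0005  0.0006 -0.0047]
['13'] zr 0.2062 zp 0.2169 az 120.9 remaining 10.69 +- 0.51 mm cost 6.4 dpump [ 0.0002  0.001  -0.0058]
```

```bash
python3 - <<'E'
from rel import *
print(o['time'],P)
fr=(P,M)
W=[(.574,-.004,.20),(.562,-.02,.23),(.55,-.035,.25),(.535,-.05,.255),(.52,-.06,.255)]
for i,w in enumerate(W): print(*go(w,(i+1)/10,R0,fr))
M2=M*R.from_rotvec((M.inv()*R0).as_rotvec()*5/10); P2=np.array(W[-1])
for i,w in enumerate([(.505,-.067,.255),(.492,-.074,.25),(.48,-.08,.24),(.469,-.084,.23),(.4605,-.0865,.22)]): print(*go(w,(i+1)/5,R0,(P2,M2)))
E
```

```text
19.05 [0.5811533  0.01005476 0.17708678]
[ 0.0152 -0.0115 -0.0202] [-4.55 -0.83 -1.33] 48.2
[ 0.0329 -0.0247 -0.0488] [-9.11 -1.66 -2.66] 48.2
[ 0.0491 -0.0307 -0.0704] [-13.66  -2.49  -3.99] 48.2
[ 0.0649 -0.0238 -0.0839] [-18.22  -3.33  -5.32] 48.2
[ 0.0754 -0.0133 -0.0941] [-22.77  -4.16  -6.64] 48.2
[ 0.0054  0.0145 -0.0059] [-4.55 -0.83 -1.33] 24.1
[ 0.0109  0.0291 -0.0064] [-9.11 -1.66 -2.66] 24.1
[ 0.0151  0.0446 -0.0018] [-13.66  -2.49  -3.99] 24.1
[0.0175 0.059  0.003 ] [-18.22  -3.33  -5.32] 24.1
[0.0187 0.071  0.0089] [-22.77  -4.16  -6.64] 24.1
```

Emit:
servo_tool:
  rows:
    - {"gripper": 0.0, "slide": [0.0152, -0.0115, -0.0202], "dr": [-4.5, -0.8, -1.3]}
    - {"gripper": 0.0, "slide": [0.033, -0.0247, -0.0488], "dr": [-9.1, -1.7, -2.7]}
    - {"gripper": 0.0, "slide": [0.049, -0.0307, -0.0704], "dr": [-13.7, -2.5, -4.0]}
    - {"gripper": 0.0, "slide": [0.065, -0.0238, -0.0839], "dr": [-18.2, -3.3, -5.3]}
    - {"gripper": 0.0, "slide": [0.0754, -0.0133, -0.0941], "dr": [-22.8, -4.2, -6.6]}

```text
time: 19.55
eef_pos: [0.52, -0.0588, 0.259]
ee_rot: [-2.12, 1.887, -0.433]
contact_force: [1.2, -0.2, 0.2]
finger_gap: 0.001
```

Emit:
servo_tool:
  rows:
    - {"gripper": 0.0, "slide": [0.0054, 0.0145, -0.0059], "dr": [-4.5, -0.8, -1.3]}
    - {"gripper": 0.0, "slide": [0.011, 0.029, -0.0064], "dr": [-9.1, -1.7, -2.7]}
    - {"gripper": 0.0, "slide": [0.015, 0.0446, -0.002], "dr": [-13.7, -2.5, -4.0]}
    - {"gripper": 0.0, "slide": [0.0175, 0.059, 0.003], "dr": [-18.2, -3.3, -5.3]}
    - {"gripper": 0.0, "slide": [0.0187, 0.071, 0.0089], "dr": [-22.8, -4.2, -6.6]}

```text
time: 20.05
eef_pos: [0.4603, -0.0856, 0.2198]
ee_rot: [-2.462, 1.951, 0.007]
contact_force: [0.4, 0.7, 0.2]
finger_gap: -0.0
```

Emit:
servo_tool:
  rows:
    - {"gripper": 0.0, "slide": [0, 0, 0], "dr": [0, 0, 0]}
    - {"gripper": 0.0, "slide": [0, 0, 0], "dr": [0, 0, 0]}

```text
time: 20.25
eef_pos: [0.461, -0.0853, 0.2195]
ee_rot: [-2.459, 1.951, 0.002]
contact_force: [-0.1, 0.1, -0.3]
finger_gap: -0.002
```

```bash
python3 avg.py 19; python3 rise.py 17 19; python3 - <<'E'
from rel import *
print(o['time'],P,go((.4605,-.0865,.22)))
for th in (0,.1,.2,.3,.37,.396):
    h=.115+.19*np.sin(.35-th)+.012; x=-.19*np.cos(.35-th)
    w=pw(.633,-.0485,.2217,[(x,0,h)])[0]; print(th,w.round(4),go(w)[0])
E
```

```text
20.85
side 17 19 d [ 0.01 -0.  ] mm 0.01 cc 1.0 px/mm [-0.047 -0.364]
scene 17 19 d [-0. -0.] mm 0.0 cc 0.9999 px/mm [-0.014 -0.307]
20.85 [ 0.46030185 -0.08624594  0.21916119] (array([ 0.0003, -0.0001, -0.0008]), array([ 0.1 ,  0.13, -0.03]), np.float64(0.2))
0 [ 0.4589 -0.0877  0.1922] [0.0012 0.0017 0.027 ]
0.1 [ 0.4534 -0.089   0.174 ] [0.0012 0.0073 0.0452]
0.2 [ 0.4497 -0.0898  0.1554] [0.0012 0.011  0.0638]
0.3 [ 0.4479 -0.0902  0.1365] [0.0012 0.0129 0.0827]
0.37 [ 0.4477 -0.0903  0.1232] [0.0012 0.0131 0.096 ]
0.396 [ 0.4478 -0.0902  0.1183] [0.0012 0.0129 0.1009]
```

Press gently, first to just below the previous end angle, then the last bit slowly.

Emit:
servo_tool:
  rows:
    - {"gripper": 0.0, "slide": [0.001, 0.0017, 0.025], "dr": [0, 0, 0]}
    - {"gripper": 0.0, "slide": [0.001, 0.007, 0.045], "dr": [0, 0, 0]}
    - {"gripper": 0.0, "slide": [0.001, 0.011, 0.064], "dr": [0, 0, 0]}
    - {"gripper": 0.0, "slide": [0.001, 0.013, 0.081], "dr": [0, 0, 0]}
    - {"gripper": 0.0, "slide": [0.001, 0.013, 0.09], "dr": [0, 0, 0]}

```text
time: 21.35
eef_pos: [0.4468, -0.0904, 0.1281]
ee_rot: [2.458, -1.954, -0.006]
contact_force: [-3.6, -1.0, 6.1]
finger_gap: -0.002
```

Emit:
servo_tool:
  rows:
    - {"gripper": 0.0, "slide": [0, 0, 0.003], "dr": [0, 0, 0]}
    - {"gripper": 0.0, "slide": [0, 0, 0.006], "dr": [0, 0, 0]}
    - {"gripper": 0.0, "slide": [0, 0, 0.0085], "dr": [0, 0, 0]}
    - {"gripper": 0.0, "slide": [0, 0, 0.0105], "dr": [0, 0, 0]}
    - {"gripper": 0.0, "slide": [0, 0, 0.0105], "dr": [0, 0, 0]}

```text
time: 21.85
eef_pos: [0.4478, -0.0901, 0.1194]
ee_rot: [2.459, -1.954, -0.004]
contact_force: [-5.5, -1.3, 8.1]
finger_gap: 0.002
```

```bash
python3 avg.py 20; python3 rise.py 19 20; python3 rise.py 10 20
python3 -c "
from station import ctrl; import numpy as np
o=ctrl.get_obs(); print(o['eef_pos'],o['contact_force']); print('theta',.35-np.arcsin((o['eef_pos'][2]-.012-.115)/.19))"
```

```text
22.45
side 19 20 d [ 0.03 -0.16] mm 0.44 cc 0.9971 px/mm [-0.047 -0.364]
scene 19 20 d [-0.   -0.13] mm 0.41 cc 0.997 px/mm [-0.014 -0.307]
side 10 20 d [-0.55 -3.88] mm 10.68 cc 0.993 px/mm [-0.047 -0.364]
scene 10 20 d [-0.24 -3.27] mm 10.66 cc 0.9701 px/mm [-0.014 -0.307]
[ 0.44778774 -0.09009848  0.11958045] [-6.24784523 -0.781801    8.05866347]
theta 0.38906020600742897
```

Emit:
servo_tool:
  rows:
    - {"gripper": 0.0, "slide": [0, 0, 0.001], "dr": [0, 0, 0]}
    - {"gripper": 0.0, "slide": [0, 0, 0.001], "dr": [0, 0, 0]}

```text
time: 22.65
eef_pos: [0.448, -0.0901, 0.1186]
ee_rot: [2.46, -1.954, -0.003]
contact_force: [-5.4, -0.6, 8.7]
finger_gap: -0.0
```

Emit:
servo_tool:
  rows:
    - {"gripper": 0.0, "slide": [0, 0.0, -0.02], "dr": [0, 0, 0]}
    - {"gripper": 0.0, "slide": [0, -0.002, -0.04], "dr": [0, 0, 0]}
    - {"gripper": 0.0, "slide": [0, -0.006, -0.06], "dr": [0, 0, 0]}
    - {"gripper": 0.0, "slide": [0, -0.012, -0.08], "dr": [0, 0, 0]}
    - {"gripper": 0.0, "slide": [0, -0.012, -0.115], "dr": [0, 0, 0]}

```text
time: 23.15
eef_pos: [0.4597, -0.0867, 0.2328]
ee_rot: [2.46, -1.953, -0.006]
contact_force: [-0.0, -0.4, -0.8]
finger_gap: -0.001
```

Emit:
servo_tool:
  rows:
    - {"gripper": 0.0, "slide": [-0.0017, -0.024, -0.0102], "dr": [6.9, 1.3, 2.0]}
    - {"gripper": 0.0, "slide": [-0.0057, -0.0507, -0.0151], "dr": [13.8, 2.5, 4.0]}
    - {"gripper": 0.0, "slide": [-0.0147, -0.0785, -0.0149], "dr": [20.7, 3.8, 6.0]}
    - {"gripper": 0.0, "slide": [-0.0259, -0.0965, -0.01], "dr": [27.6, 5.1, 8.1]}
    - {"gripper": 0.0, "slide": [-0.0427, -0.1126, 0.0], "dr": [34.5, 6.3, 10.1]}

```text
time: 23.65
eef_pos: [0.5615, -0.0196, 0.2351]
ee_rot: [-1.922, 1.84, -0.637]
contact_force: [0.6, -0.9, 0.7]
finger_gap: -0.001
```

Emit:
servo_tool:
  rows:
    - {"gripper": 0.0, "slide": [-0.004, -0.0005, 0.0063], "dr": [5.5, 1.0, 1.6]}
    - {"gripper": 0.0, "slide": [-0.0157, 0.0026, 0.0217], "dr": [11.0, 2.0, 3.2]}
    - {"gripper": 0.0, "slide": [-0.0256, 0.0087, 0.0412], "dr": [11.0, 2.0, 3.2]}
    - {"gripper": 0.0, "slide": [-0.0327, 0.0129, 0.0562], "dr": [11.0, 2.0, 3.2]}
    - {"gripper": 0.0, "slide": [-0.0327, 0.0129, 0.0562], "dr": [11.0, 2.0, 3.2]}

```text
time: 24.15
eef_pos: [0.58, 0.0108, 0.1763]
ee_rot: [-1.75, 1.781, -0.795]
contact_force: [0.2, -1.6, 0.0]
finger_gap: 0.001
```

Emit:
servo_tool:
  rows:
    - {"gripper": 0.0, "slide": [0, 0, 0], "dr": [0, 0, 0]}
    - {"gripper": 0.0, "slide": [0, 0, 0], "dr": [0, 0, 0]}

```text
time: 24.35
eef_pos: [0.5808, 0.0095, 0.1788]
ee_rot: [-1.747, 1.781, -0.798]
contact_force: [0.5, 0.1, 0.2]
finger_gap: 0.001
```

```bash
python3 snap.py 21 wrist; python3 avg.py 21; python3 rise.py 10 21; python3 -c "
from ovw import *
ovw('21',.2167,.2170,'ow21z',box=(230,75,290,120)); ovw('21',.2167,.2170,'ow21',box=(190,30,340,140))"
```

```text
24.4 [0.5808 0.0099 0.1788] [-1.747  1.78  -0.798] [-0.2  0.1  0.3] 0.0
25.0
side 10 21 d [-0.55 -3.94] mm 10.85 cc 0.993 px/mm [-0.047 -0.364]
scene 10 21 d [-0.25 -3.3 ] mm 10.76 cc 0.9702 px/mm [-0.014 -0.307]
```

View pics/ow21zraw.png

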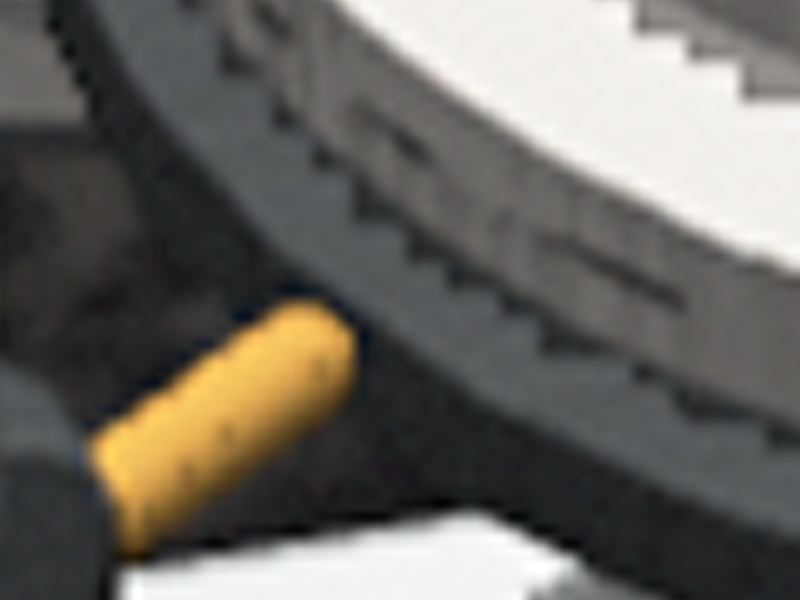

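View pics/wrist21b.png

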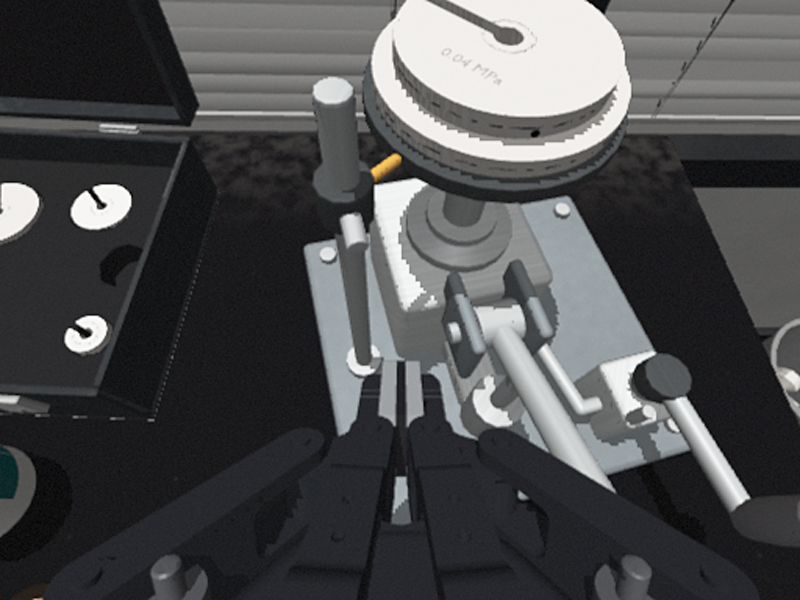

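Emit:
servo_tool:
  rows:
    - {"gripper": 0.0, "slide": [0.0152, -0.0115, -0.0202], "dr": [-4.5, -0.8, -1.3]}
    - {"gripper": 0.0, "slide": [0.033, -0.0247, -0.0488], "dr": [-9.1, -1.7, -2.7]}
    - {"gripper": 0.0, "slide": [0.049, -0.0307, -0.0704], "dr": [-13.7, -2.5, -4.0]}
    - {"gripper": 0.0, "slide": [0.065, -0.0238, -0.0839], "dr": [-18.2, -3.3, -5.3]}
    - {"gripper": 0.0, "slide": [0.0754, -0.0133, -0.0941], "dr": [-22.8, -4.2, -6.6]}

```text
time: 25.5
eef_pos: [0.5195, -0.0608, 0.2598]
ee_rot: [-2.118, 1.894, -0.431]
contact_force: [1.0, -0.7, 0.7]
finger_gap: 0.002
```

Emit:
servo_tool:
  rows:
    - {"gripper": 0.0, "slide": [0, 0, -0.03], "dr": [0, 0, 0]}
    - {"gripper": 0.0, "slide": [0, 0, -0.03], "dr": [0, 0, 0]}
    - {"gripper": 0.0, "slide": [0, 0, -0.03], "dr": [0, 0, 0]}

```text
time: 25.8
eef_pos: [0.5078, -0.0599, 0.2832]
ee_rot: [-2.118, 1.898, -0.434]
contact_force: [-0.2, 0.8, -0.7]
finger_gap: 0.002
```

```bash
python3 snap.py 22 wrist scene side; python3 - <<'E'
from jfit import *
jfit({"21":dict(az=list(range(95,230,5)),tip=(230+338/13.333,75+336/13.333),ptop=(190+122/5.333,30+132/5.333),pfoot=(364/1.5625,361/1.5625))},.2165,.2172,verbose=False)
a=cv2.imread("pics/scene22.png")[115:275,180:393]; b=cv2.imread("pics/side22.png")[110:260,150:350]
a=cv2.resize(a,(400,300)); b=cv2.resize(b,(400,300)); cv2.imwrite("pics/fin.png",np.hstack([a,b]))
E
```

```text
25.95 [ 0.5072 -0.0597  0.2818] [-2.119  1.899 -0.431] [ 0.3 -0.3 -0. ] 0.0
['21'] zr 0.2153 zp 0.2156 az 121.4 remaining 0.27 +- 0.50 mm cost 4.5 dpump [ 0.0006  0.0008 -0.0066]
```

View pics/fin.png

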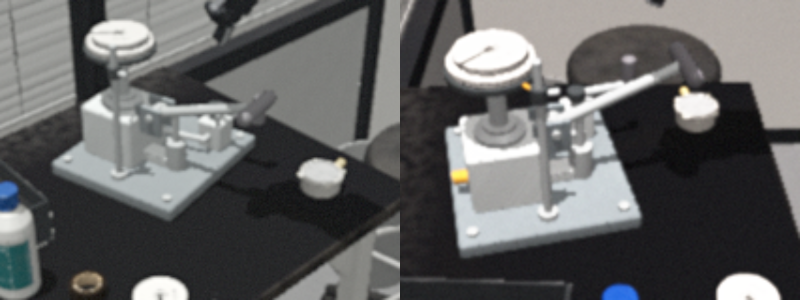

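View pics/wrist22b.png

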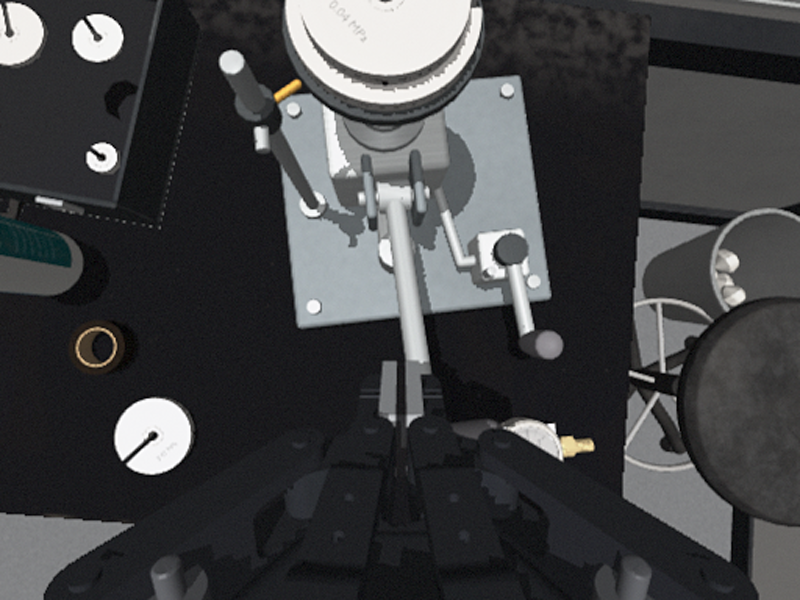

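Valve bar is at its stop, the lever is up, the rim is level with the pointer, and bystanders are where they were. Handing in.

```bash
python3 -c "
from station import ctrl
print(ctrl.sign_off())"
```

```text
the job is handed in; nothing more can be done
None
```

The job is done and handed in at about 26 s: valve closed, carrier rim level with the pointer within about 0.3 mm ± 0.5 mm, and the lever back at the top.

- **Valve:** I pushed the knob round with the shut fingers until it met its stop. The force rose to about 25 N there, and the bar lay about 4° short of the lever line, which matches 1.5 rad.
- **Pumping:** I made three full strokes. A gentle fourth went down to about 0.38 rad. I let the lever return and measured, then added a last short stroke to about 0.39 rad, which raised the carrier roughly another 0.6 mm.
- **Final height:** The last close wrist-camera view put the rim 0.3 mm (± 0.5 mm) below the pointer.
- **Disagreement:** Before the fourth stroke, the wrist views gave between 10.2 and 11.7 mm still to go. The two fixed cameras measured about 10.8 mm of rise over the last two strokes, within that spread.
- **Last pictures:** The oil bottle, tape roll, loose weight and gauge looked undisturbed by eye; I did not measure their positions. The arm was clear of everything, with no contact force.

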